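Return the measuring ball to its covered pocket

TASK

Lever open the blue cover of the viscometer ball tray with the orange-handled spatula (the fingers must not push the cover up themselves), far enough that it stands open by itself, and lay the spatula back down flat on the bench. Then nudge the loose steel ball along the tray and over the white disc, without lifting it, until it drops into the disc's pocket: where the pocket stands has to be seen or felt for. Leave the amber ball in its own pocket, the cover open, and the beaker, flask, stopper, dish and brush where they are.

Things in the scene. Friction and masses are not known exactly. Their poses are not given: they have to be found in the camera images.
- case: Green ball tray, fixed, 104 mm (x) by 240 mm (y). Origin: centre of its underside on the bench, z up; front faces -x. Flat deck 14 mm above the bench, inside a grey rim 6 mm wide, 6 mm above the deck where y is below +38 mm. From y +38 to +120 mm the front, rear and end walls rise 15.5 mm above the deck under the cover; the side of this part towards -y is open, 16 mm high: too low for a ball.
- disc_center (a point): Centre of the white round disc, 64 mm wide, flush with the deck, at x 0, y +70 mm in the tray's frame. It has one round pocket (black floor), 21 mm wide, 7 mm deep, 18 mm from the disc's centre, anywhere within 50 degrees either side of the tray's -y direction; its angle is not measured. A ball dropped in sits about 7 mm lower and, pushed on, would climb out. The disc stays put when pushed.
- cover (a joint): Angle (rad) of the blue cover: 0 shut, 2.1 fully open. Plate 111 mm (tray's x) by 80 mm (tray's y +38 to +118 mm), 4 mm thick, 0.1 kg, underside 30 mm above the bench when shut. Its front edge (yellow stripe) overhangs the tray's front wall by 10 mm; the blade goes under this lip. Hinge at the rear, along the tray's y, stiff (0.04 N m): it stays open above 1.35, may fall shut below 1.1.
- cover_hinge (a point): Point on the hinge axis in the middle of the cover's width: 49 mm to the rear (+x) and 78 mm to +y of the tray's origin, 30 mm above the bench. Does not move when the cover turns.
- cover_lip (a point): Middle of the lower edge of the cover's front lip, 111 mm from the hinge axis; 30 mm above the bench when shut; moves with the cover.
- ball_center (a point): Centre of the loose polished steel ball, 20 mm in diameter, about 33 g. On the deck its centre is 24 mm above the bench, in a pocket 17 mm. It starts in the open part of the tray, at -y of the cover. It rolls with noticeable resistance and soon stops.
- amber_center (a point): Centre of the amber glass ball, 20 mm in diameter, 11 g, at rest in a like pocket of its own in the deck, at x +32, y -98 mm in the tray's frame (centre 17 mm above the bench). Not to be moved.
- spatula_mid (a point): Centre of the spatula's handle, half-way up: orange bar 80 mm long, 14 mm wide and high (centre 7 mm above the bench when lying). x points along the tool to the blade, z up. A stiff steel blade, 18 mm wide and 2.5 mm thick, continues from the handle's front end for 60 mm at half the handle's height. 60 g.
- spatula_tip (a point): Middle of the blade's end, 100 mm along x from spatula_mid; same axes.
- brush_grip (a point): Grip of a small wooden brush lying on the bench on the other side from the spatula (they swap sides); a bystander, about 150 mm long.
- beaker: Bystander to be left alone: glass beaker, 66 mm wide, 85 mm high; origin at the centre of its underside.
- flask: Bystander to be left alone: conical glass flask, 72 mm wide, 92 mm high; origin at the centre of its underside.
- stopper: Bystander to be left alone: red rubber stopper, 34 mm wide, 26 mm high; origin at the centre of its underside.
- dish: Bystander to be left alone: small white dish, 70 mm wide, 14 mm high; origin at the centre of its underside.
There are look-alikes about, which are no part of the job. Of the things like the part that bears spatula_mid, leave any that is yellow; of the rest the smaller one is meant.

How it is judged:
By the outcome, as a careful person would: the job done as asked, in the order asked, and still so for the second after the job is handed in, with the robot touching nothing.
It also fails if it takes over 72 s, if anything falls off the work surface, if the arm or the gripper's body presses on something with over 40 N, if the wrist force passes 120 N, or if a joint passes its speed limit or range.

ROBOT

A 6-joint arm with a two-finger parallel gripper is mounted at the origin on the work surface. World frame = base frame: x ahead of the robot, y to its left, z up, the work surface at z = 0. Lengths are in mm, angles in rad, forces in N, time in s.
With the tool pointing down it reaches from about 425 to 1125 mm from the base axis. Payload 14.9 kg.
Tool frame: the origin (TCP) lies midway between the tips of the shut fingers; the grasp point (between the pads) lies manip.grip_depth behind it (manip.grip_depth is the distance from the TCP to the grasp point, in mm); y points along the fingers, z is the direction in which the jaws open and shut, and the axes are right-handed (so a half turn about y gives the same grasp; the last joint's range is limited). The gripper opens to 91 mm and grips with 3 to 60 N. Pads are 32 mm wide; open, the fingers measure 118 mm over their backs; the gripper's body (76 mm by 178 mm) begins 60 mm behind the grasp point.
Start: joints at [1.124, 0.379, 1.734, -0, 1.028, -0.033], TCP at [281.472, 640.93, 184.932] pointing down, gripper open.
Joint ranges: [-2.77, 2.77], [-0.74, 2.19], [0, 2.66], [-1.06, 4.2], [0.31, 2.87], [-3.08, 3.08]. Speed limits (rad/s): [1.89, 1.89, 2.39, 3.14, 3.14, 3.14].

INTERFACE

Orientations are given as a unit quaternion [x, y, z, w].
In Python, from station import manip gives the robot as it stands.
- The arm moves only by the tool drive_tool, never from a script. Its argument "rows" is one flat list of numbers, 6 for each row, row after row: the shift along the tool's x, y, z in m, then the turn, a rotation vector about the tool's x, y, z in degrees. In form: [x, y, z, wx, wy, wz, x, y, z, wx, wy, wz, ...]. A call has 1 to 5 rows; each row shifts and turns the commanded pose from where the row before left it, along the tool's axes as they then stand; what a row does not reach is not made up. A row lasts 1/12 s, in which the tool goes at most 41.7 mm and 7.16 degrees, less where a joint would pass 70% of its speed; a pose out of reach is approached as far as the arm can. A call is refused whole if a number of a shift passes 0.0417 or a number of a turn 7.16, either way. A call with a gripper value outside its range is refused whole. "gripper" is the closure, from 0 (fully open) to 1 (shut), set as the call begins (left out, the last holds). The fingers move at their own pace and stop on an object; the grip force is fixed at half the most. Time passes only in rows, so rows that do not move let the fingers close. It gives the time, the measured TCP pose, the force and the opening at its end, in the units of the state.
- manip.observe(): the state, without advancing time (a new reading comes with each control period).
- manip.grab_frame(name): name is "scene" or "top" or "wrist"; returns the picture (400x640x3 uint8, red, green, blue); there is no depth.
- manip.camera_model(name): a dict with "intrinsics" (3x3 intrinsics, pixels), "D" ([k1, k2, p1, p2, k3] as OpenCV has them; the pictures are not rectified), "R" (3x3) and "t" (3): a world point X has camera coordinates R X + t. Camera axes: x right, y down, z forward; pixel columns grow to the right and rows downward; lengths in mm; the calibration is good to about 2 mm. A picture is of the moment at which its call begins: read the wrist's pose just before it. camera_model takes no time and is no camera call; for the wrist camera it gives the pose at the moment of the call.
- manip.close_job(): hands the job in, once; it reports no verdict.
Trained networks look in the newest picture that a camera, given by its name, has taken for a name from the list of things; names that differ only in an ending like _2 or _b are one class to them, and where a whole thing is asked for, a point or a joint stands for the part that bears it (a point fixed in the world has none). Each returns a list of dicts, best first, with "confidence" (0 to 1); they miss things now and then, are a little off and sometimes report something else, mostly with a low value. They report only what shows in the picture. A call takes as long as a camera call. They do not tell look-alikes from the thing itself.
- manip.look_for(camera, query): "at" ([column, row] in pixels, amid what is visible of it).
- manip.trace(camera, query): "mask" (400x640 bool, what is visible of it) and "at" ([column, row] in pixels, amid what is visible of it).
- manip.pinpoint(camera, query): "at" ([column, row] in pixels: a listed point, or the origin of a listed thing).
The state is a dict: "time": time; "qpos": joint angles; "qd": joint speeds; "tau": joint torques, N m; "position": TCP position; "ee_rot": TCP orientation; "wrist_force": force on the tool from outside, world axes, zero at the start; "ft_torque": the same for the moment, N m; "grip_width": opening from 0.0 (shut) to 1.0 (fully open).
Only numpy, scipy, OpenCV 4.12 (cv2) and the standard library are available. Lean on these libraries where they do the work, as an engineer would, in place of code of your own. Each camera call takes 0.05 s, during which the arm holds its last target. There are 200 camera calls.

## Working session

There is one attempt and no reset: what is moved stays moved. The work goes in short steps, Python scripts to look and compute and a tool call to move; the robot and the scene stay as the last step left them, time stands still between calls to the robot, and variables do not carry over. Pictures are saved under pics/ and viewed, about 8 in all and at most 12, crops included, and the job is handed in when it is done.

Besides the shell and the picture viewer there is one more tool, called after "Request:" as name(argument=value, ...), one argument or row to a line, values as JSON. drive_tool: Moves the arm, as the interface text tells. Its arguments: {"type":"object","properties":{"rows":{"type":"array","items":{"type":"number"}},"gripper":{"type":"number"}},"required":["rows"]}

```bash
ls; mkdir -p pics
cat > h.py <<'E'
import numpy as np, cv2
from station import manip
from scipy.spatial.transform import Rotation as Ro
def snap(n,f=None):
    im=manip.grab_frame(n)
    if f: cv2.imwrite('pics/'+f,im[:,:,::-1])
    return im
def cam(n):
    c=manip.camera_model(n); return [np.array(c[k],float) for k in('intrinsics','D','R','t')]
def ray(n,px,z,c=None):
    K,D,R,t=c or cam(n)
    u=cv2.undistortPoints(np.array(px,float).reshape(1,1,2),K,D).ravel()
    d=R.T@np.array([u[0],u[1],1]); o=-R.T@t.ravel()
    return o+d*(z-o[2])/d[2]
def proj(n,X,c=None):
    K,D,R,t=c or cam(n)
    return cv2.projectPoints(np.array(X,float).reshape(-1,1,3),cv2.Rodrigues(R)[0],t,K,D)[0].reshape(-1,2)
E
python3 - <<'E'
from h import *
print(manip.observe(), manip.grip_depth)
for n in('scene','top'):
    snap(n,n+'0.png')
    for q,z in(('case',0),('disc_center',14),('cover_hinge',30),('cover_lip',30),('ball_center',24),('amber_center',17),('spatula_mid',7),('spatula_tip',7),('brush_grip',7)):
        for r in manip.pinpoint(n,q)[:3]: print(n,q,np.round(r['at']),round(r['confidence'],2),ray(n,r['at'],z).round(0))
E
```

```text
pics
{'time': 0.0, 'qpos': array([ 1.12369952e+00,  3.79380539e-01,  1.73479856e+00,  4.52248327e-05,
        1.02849645e+00, -3.33091624e-02]), 'qd': array([ 0.00119105, -0.00021625,  0.00011312,  0.00074617,  0.00137058,
        0.00067602]), 'tau': array([-6.03244698e-03, -7.63705301e+01, -4.34350204e+01,  6.48005074e-02,
        4.24918765e-02, -3.44716648e-05]), 'position': array([281.2680153 , 640.52947578, 184.2990614 ]), 'ee_rot': array([ 0.69239363, -0.145367  ,  0.14515824, -0.6916564 ]), 'wrist_force': array([ 0.34533528, -0.33862503,  0.10610605]), 'ft_torque': array([-0.03327491, -0.04479551, -0.06258447]), 'grip_width': 1.00316325010409} 18.8
scene case [287. 231.] 0.95 [610. -12.   0.]
scene disc_center [309. 238.] 0.76 [589.  60.  14.]
scene cover_hinge [297. 245.] 0.62 [638.  78.  30.]
scene cover_hinge [348. 300.] 0.55 [651. 286.  30.]
scene cover_lip [327. 225.] 0.65 [530.  60.  30.]
scene cover_lip [271. 164.] 0.22 [ 480. -303.   30.]
scene ball_center [284. 224.] 0.54 [615. -15.  24.]
scene amber_center [256. 215.] 0.4 [ 649. -104.   17.]
scene spatula_mid [307. 
[... 366 characters left out ...]
h_grip [238. 173.] 0.19 [ 578. -354.    7.]
top case [338. 179.] 0.61 [612. -11.   0.]
top disc_center [316. 185.] 0.82 [587.  48.  14.]
top cover_hinge [302. 165.] 0.76 [636.  87.  30.]
top cover_lip [313. 205.] 0.83 [531.  51.  30.]
top ball_center [371. 163.] 0.62 [655. -95.  24.]
top ball_center [344. 173.] 0.6 [622. -26.  24.]
top ball_center [443. 171.] 0.22 [ 644. -287.   24.]
top spatula_mid [461. 236.] 0.62 [ 474. -341.    7.]
top spatula_mid [458. 294.] 0.59 [ 322. -335.    7.]
top spatula_tip [429. 225.] 0.75 [ 499. -255.    7.]
top spatula_tip [503. 324.] 0.69 [ 251. -453.    7.]
top spatula_tip [462. 199.] 0.59 [ 574. -343.    7.]
top brush_grip [204. 236.] 0.63 [436. 331.   7.]
```

Run:
```python
import cv2,numpy as np
a=cv2.imread('pics/top0.png');cv2.imwrite('pics/c1.png',cv2.resize(a[110:380,140:540],None,fx=2,fy=2,interpolation=cv2.INTER_CUBIC))
```

```text
(no output)
```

View pics/c1.png

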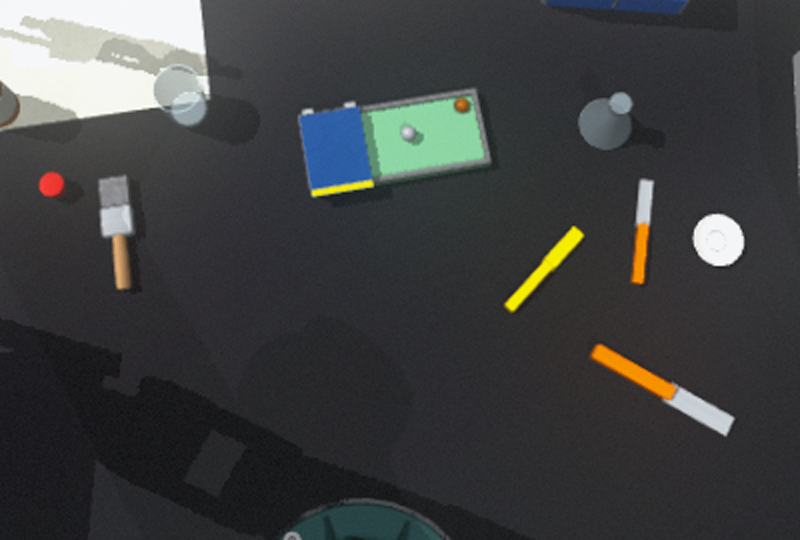

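Three spatula-like things show: yellow at crop (545,270), a large orange one at (660,385) and a small orange one at (640,233), which is top px (460,226). The small one measures about 140 mm and matches the given sizes; the yellow one and the larger (about 210 mm) one stay. Next I fit the tray and spatula poses.

```bash
cat >> h.py <<'E'
def rect(mask,n,z):
    c=max(cv2.findContours(mask.astype(np.uint8),0,2)[0],key=cv2.contourArea)
    p=cv2.boxPoints(cv2.minAreaRect(c)); return p,np.array([ray(n,q,z)[:2] for q in p])
E
python3 - <<'E'
from h import *
im=cv2.imread('pics/top0.png'); h=cv2.cvtColor(im,cv2.COLOR_BGR2HSV)
H,S,V=[h[:,:,i] for i in range(3)]
blue=((H>100)&(H<125)&(S>120)&(V>60)); yel=((H>22)&(H<34)&(S>150)&(V>100)); org=((H>5)&(H<20)&(S>150)&(V>100)); grn=((H>40)&(H<85)&(S>50)&(V>100))
sel=np.zeros(H.shape,bool); sel[140:215,280:335]=1
for nm,m,z in(('cover',(blue|yel)&sel,34),('green',grn,14)):
    p,w=rect(m,'top',z); print(nm,p.round(1).tolist(),w.round(0).tolist(),w.mean(0).round(1),[np.linalg.norm(w[i]-w[i-1]).round(0) for i in range(4)],[np.degrees(np.arctan2(*(w[i]-w[i-1])[::-1])).round(1) for i in range(4)])
# green centroid
n,lab,st,ce=cv2.connectedComponentsWithStats(org.astype(np.uint8))
for i in range(1,n):
    if st[i,4]>60:
        p,w=rect(lab==i,'top',14); print('org',ce[i].round(1),ray('top',ce[i],10).round(1),w.round(0).tolist(),[np.linalg.norm(w[i]-w[i-1]).round(0) for i in range(4)],[np.degrees(np.arctan2(*(w[i]-w[i-1])[::-1])).round(1) for i in range(4)])
o=manip.observe(); print(Ro.from_quat(o['ee_rot']).as_matrix().round(3))
print(proj('top',[[500,0,0],[600,0,0],[500,100,0]]).round(1), (-cam('top')[2].T@cam('top')[3]).round(0))
E
```

```text
cover [[289.29998779296875, 167.8000030517578], [319.6000061035156, 162.6999969482422], [326.3999938964844, 203.39999389648438], [296.1000061035156, 208.5]] [[626.0, 119.0], [644.0, 40.0], [535.0, 16.0], [517.0, 93.0]] [580.5  66.9] [np.float64(111.0), np.float64(81.0), np.float64(111.0), np.float64(79.0)] [np.float64(13.4), np.float64(-76.8), np.float64(-167.5), np.float64(103.0)]
green [[320.1000061035156, 165.60000610351562], [376.3999938964844, 156.3000030517578], [381.79998779296875, 188.89999389648438], [325.5, 198.1999969482422]] [[642.0, 39.0], [678.0, -110.0], [588.0, -127.0], [554.0, 19.0]] [615.5 -44.7] [np.float64(91.0), np.float64(153.0), np.float64(92.0), np.float64(151.0)] [np.float64(12.5), np.float64(-76.7), np.float64(-169.1), np.float64(103.1)]
org [459.6 236.8] [ 471.5 -335.9   10. ] [[433.0, -322.0], [511.0, -330.0], [510.0, -348.0], [432.0, -340.0]] [np.float64(18.0), np.float64(78.0), np.float64(18.0), np.float64(78.0)] [np.float64(87.2), np.float64(-5.7), np.float64(-92.6), np.float64(174.1)]
org [455.7 295.3] [ 319.5 -326.4   10. ] [[335.0, -268.0], [356.0, -279.0], [303.0, -384.0], [283.0, -372.0]] [np.float64(116.0), np.float64(23.0), np.float64(117.0), np.float64(23.0)] [np.float64(63.1), np.float64(-28.6), np.float64(-116.9), np.float64(150.3)]
[[ 0.916 -0.     0.402]
 [-0.402  0.     0.916]
 [-0.    -1.     0.   ]]
[[331.8 219.8]
 [333.8 183.2]
 [293.7 217.7]] [ 251.   -4. 1217.]
```

```bash
cat >> h.py <<'E'
def plan(wps, start=None, yaw=None, s=38.):
    """wps: (x,y,z[,yaw_deg[,step]]) world targets for a tool pointing down; prints rows in tool axes"""
    o=manip.observe(); p=np.array(o['position'] if start is None else start,float)
    M=Ro.from_quat(o['ee_rot']).as_matrix(); a=np.degrees(np.arctan2(M[1,0],M[0,0])) if yaw is None else yaw
    print('from',p.round(1),'yaw',round(a,2))
    for w in wps:
        q=np.array(w[:3],float); b=w[3] if len(w)>3 and w[3] is not None else a; st=w[4] if len(w)>4 else s
        n=int(max(np.ceil(np.linalg.norm(q-p)/st),np.ceil(abs(b-a)/7.1),1)); out=[]
        for i in range(n):
            d=(q-p)/n; t=np.radians(a); c,sn=np.cos(t),np.sin(t); da=(b-w_a0)/n if False else 0
            e=np.array([c*d[0]+sn*d[1],-d[2],-sn*d[0]+c*d[1]])/1000
            out.append([*e.round(4).tolist(),0,round(-(b-a0)/n,2) if (a0:=a if i==0 else a0) is not None else 0,0]); a+= (b-a0)/n
        p=q; a=b; print(w,n); [print('  ',r) for r in out]
E
python3 - <<'E'
from h import *
plan([(400,400,170,-4),(530,150,170),(490,-337,130)])
E
```

```text
from [281.5 640.9 184.9] yaw -23.71
(400, 400, 170, -4) 8
   [0.0257, 0.0019, -0.0216, 0, np.float64(-2.46), 0]
   [0.0247, 0.0019, -0.0227, 0, np.float64(-2.46), 0]
   [0.0237, 0.0019, -0.0237, 0, np.float64(-2.46), 0]
   [0.0227, 0.0019, -0.0247, 0, np.float64(-2.46), 0]
   [0.0216, 0.0019, -0.0257, 0, np.float64(-2.46), 0]
   [0.0205, 0.0019, -0.0266, 0, np.float64(-2.46), 0]
   [0.0193, 0.0019, -0.0275, 0, np.float64(-2.46), 0]
   [0.0181, 0.0019, -0.0283, 0, np.float64(-2.46), 0]
(530, 150, 170) 8
   [0.0184, -0.0, -0.03, 0, 0.0, 0]
   [0.0184, -0.0, -0.03, 0, 0.0, 0]
   [0.0184, -0.0, -0.03, 0, 0.0, 0]
   [0.0184, -0.0, -0.03, 0, 0.0, 0]
   [0.0184, -0.0, -0.03, 0, 0.0, 0]
   [0.0184, -0.0, -0.03, 0, 0.0, 0]
   [0.0184, -0.0, -0.03, 0, 0.0, 0]
   [0.0184, -0.0, -0.03, 0, 0.0, 0]
(490, -337, 130) 13
   [-0.0005, 0.0031, -0.0376, 0, 0.0, 0]
   [-0.0005, 0.0031, -0.0376, 0, 0.0, 0]
   [-0.0005, 0.0031, -0.0376, 0, 0.0, 0]
   [-0.0005, 0.0031, -0.0376, 0, 0.0, 0]
   [-0.0005, 0.0031, -0.0376, 0, 0.0, 0]
   [-0.0005, 0.0031, -0.0376, 0, 0.0, 0]
   [-0.0005, 0.0031, -0.0376, 0, 0.0, 0]
   [-0.0005, 0.0031, -0.0376, 0, 0.0, 0]
   [-0.0005, 0.0031, -0.0376, 0, 0.0, 0]
   [-0.0005, 0.0031, -0.0376, 0, 0.0, 0]
   [-0.0005, 0.0031, -0.0376, 0, 0.0, 0]
   [-0.0005, 0.0031, -0.0376, 0, 0.0, 0]
   [-0.0005, 0.0031, -0.0376, 0, 0.0, 0]
```

Request:
drive_tool(
  rows=[0.0257,0.002,-0.0216,0,-2.46,0,0.0247,0.002,-0.0227,0,-2.46,0,0.0237,0.002,-0.0237,0,-2.46,0,0.0227,0.002,-0.0247,0,-2.46,0,0.0216,0.002,-0.0257,0,-2.46,0],
  gripper=0.5,
)

```text
time: 1.42
position: [355.9, 489.1, 174.9]
ee_rot: [-0.704, 0.069, -0.069, 0.704]
wrist_force: [0.1, 0.4, -0.3]
grip_width: 0.666
```

Request:
drive_tool(
  rows=[0.0205,0.002,-0.0266,0,-2.46,0,0.0193,0.002,-0.0275,0,-2.46,0,0.0181,0.002,-0.0283,0,-2.46,0,0.0184,0,-0.03,0,0,0,0.0184,0,-0.03,0,0,0],
)

```text
time: 1.83
position: [432.9, 336.0, 169.0]
ee_rot: [-0.707, 0.025, -0.025, 0.707]
wrist_force: [0.8, 0.2, -0.0]
grip_width: 0.502
```

Request:
drive_tool(
  rows=[0.0184,0,-0.03,0,0,0,0.0184,0,-0.03,0,0,0,0.0184,0,-0.03,0,0,0,0.0184,0,-0.03,0,0,0,0.0184,0,-0.03,0,0,0],
)

```text
time: 2.25
position: [514.3, 179.8, 169.2]
ee_rot: [-0.707, 0.025, -0.025, 0.707]
wrist_force: [0.2, 0.3, 0.2]
grip_width: 0.503
```

Request:
drive_tool(
  rows=[0.0184,0,-0.03,0,0,0,0,0.003,-0.0376,0,0,0,0,0.003,-0.0376,0,0,0,0,0.003,-0.0376,0,0,0,0,0.003,-0.0376,0,0,0],
)

```text
time: 2.67
position: [519.1, -1.5, 157.0]
ee_rot: [-0.707, 0.025, -0.025, 0.707]
wrist_force: [0.7, 0.8, 0.9]
grip_width: 0.497
```

Request:
drive_tool(
  rows=[0,0.003,-0.0376,0,0,0,0,0.003,-0.0376,0,0,0,0,0.003,-0.0376,0,0,0,0,0.003,-0.0376,0,0,0,0,0.003,-0.0376,0,0,0],
)

```text
time: 3.08
position: [505.8, -189.3, 142.1]
ee_rot: [0.707, -0.025, 0.025, -0.707]
wrist_force: [0.1, 0.8, -0.2]
grip_width: 0.499
```

Request:
drive_tool(
  rows=[0,0.003,-0.0376,0,0,0,0,0.003,-0.0376,0,0,0,0,0.003,-0.0376,0,0,0,0,0,0,0,0,0],
)

```text
time: 3.42
position: [498.0, -305.0, 132.9]
ee_rot: [0.707, -0.026, 0.026, -0.706]
wrist_force: [-0.1, 0.4, 0.0]
grip_width: 0.5
```

Run:
```python
from h import *
o=manip.observe(); print(o['time'],o['position'].round(1),o['grip_width'],o['wrist_force'])
c=cam('wrist'); im=snap('wrist'); 
for q,z in(('spatula_mid',7),('spatula_tip',7)):
    for r in manip.pinpoint('wrist',q)[:3]: print(q,np.round(r['at']),round(r['confidence'],2),ray('wrist',r['at'],z,c).round(1))
h=cv2.cvtColor(im,cv2.COLOR_RGB2HSV);H,S,V=[h[:,:,i] for i in range(3)]
m=((H>5)&(H<20)&(S>150)&(V>80)).astype(np.uint8); n,l,st,ce=cv2.connectedComponentsWithStats(m)
for i in range(1,n):
    if st[i,4]>300:
        p,w=rect(l==i,'wrist',14); print(st[i],w.round(1).tolist(),w.mean(0).round(1),[np.degrees(np.arctan2(*(w[i]-w[i-1])[::-1])).round(1) for i in range(4)],[np.linalg.norm(w[i]-w[i-1]).round(0) for i in range(4)])
cv2.imwrite('pics/w1.png',im[:,:,::-1])
```

```text
3.4167 [ 498.  -305.   132.9] 0.49977752233610495 [-0.1014669   0.35177216  0.02285419]
spatula_mid [280.  16.] 0.84 [ 317.1 -327.7    7. ]
spatula_mid [418. 114.] 0.78 [ 423.  -188.4    7. ]
spatula_mid [288. 168.] 0.63 [ 471.4 -335.     7. ]
spatula_tip [360. 188.] 0.64 [ 500.1 -254.5    7. ]
spatula_tip [286. 251.] 0.58 [ 572.1 -347.3    7. ]
[225   0 114  51 635] [[304.2, -377.2], [284.1, -364.3], [334.2, -262.9], [355.5, -274.6]] [ 319.5 -319.8] [np.float64(-116.6), np.float64(147.4), np.float64(63.7), np.float64(-28.7)] [np.float64(115.0), np.float64(24.0), np.float64(113.0), np.float64(24.0)]
```

View pics/w1.png

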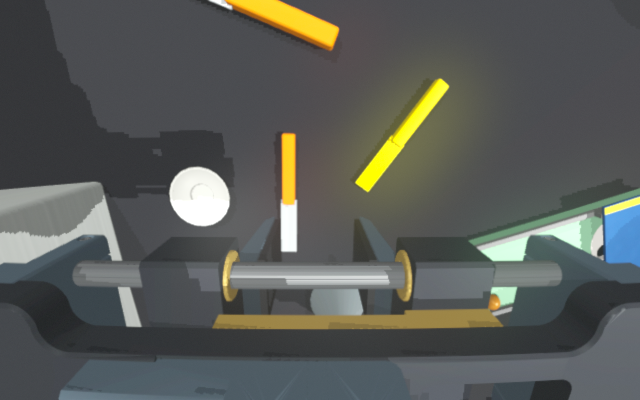

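```bash
cat > h2.py <<'E'
from h import *
def plan(wps, s=38., start=None):
    """wps: (x,y,z[,yaw_deg[,step]]); rows in tool axes, tool pointing down"""
    o=manip.observe(); p=np.array(o['position'] if start is None else start[:3],float)
    M=Ro.from_quat(o['ee_rot']).as_matrix(); a=np.degrees(np.arctan2(M[1,0],M[0,0])) if start is None else start[3]
    print('t',o['time'],'from',p.round(1),'yaw',round(a,2))
    for w in wps:
        q=np.array(w[:3],float); b=a if len(w)<4 or w[3] is None else w[3]; st=w[4] if len(w)>4 else s
        n=int(max(np.ceil(np.linalg.norm(q-p)/st),np.ceil(abs(b-a)/7.1),1)); d=(q-p)/n/1000; g=(b-a)/n
        print(w,n,'rows'); last=None
        for i in range(n):
            e=Ro.from_euler('z',-(a+i*g),degrees=True).apply(d)
            r=[float(v) for v in (e[0].round(4),-e[2].round(4),e[1].round(4),0,round(-g,2),0)]
            if r!=last: print('  row',i,r)
            last=r
        p,a=q,b
E
python3 - <<'E'
from h2 import *
im=cv2.imread('pics/w1.png');h=cv2.cvtColor(im,cv2.COLOR_BGR2HSV);H,S,V=[h[:,:,i] for i in range(3)]
m=((H>5)&(H<22)&(S>120)&(V>60)); m[:,:255]=0;m[:,320:]=0;m[:120]=0;m[215:]=0
c=cam('wrist'); p,w=rect(m,'wrist',14,) ; print(p.round(1).tolist(),w.round(1).tolist())
for P in((289,133),(289,251)): print(ray('wrist',P,10,c).round(1))
plan([(490,-337,60,-5),(490,-337,4)])
E
```

```text
[[281.0, 133.0], [295.0, 133.0], [295.0, 202.0], [281.0, 202.0]] [[432.4, -332.5], [433.5, -317.5], [509.7, -324.4], [508.6, -340.3]]
[ 433.1 -324.3   10. ]
[ 571.4 -337.6   10. ]
t 3.5667 from [ 498.  -299.8  132.8] yaw -4.09
(490, -337, 60, -5) 3 rows
  row 0 [-0.0018, 0.0243, -0.0125, 0.0, 0.3, 0.0]
  row 1 [-0.0017, 0.0243, -0.0126, 0.0, 0.3, 0.0]
  row 2 [-0.0016, 0.0243, -0.0126, 0.0, 0.3, 0.0]
(490, -337, 4) 2 rows
  row 0 [0.0, 0.028, 0.0, 0.0, -0.0, 0.0]
```

Request:
drive_tool(
  rows=[-0.0018,0.0243,-0.0125,0,0.5,0,-0.0017,0.0243,-0.0126,0,0.5,0,-0.0016,0.0243,-0.0126,0,0.4,0,0,0,0,0,0,0,0,0,0,0,0,0],
)

```text
time: 3.98
position: [489.8, -335.7, 59.5]
ee_rot: [-0.706, 0.034, -0.033, 0.707]
wrist_force: [0.3, 0.3, 0.0]
grip_width: 0.5
```

Run:
```python
from h2 import *
plan([(489.5,-336.5,4,-5.5)],20)
```

```text
t 3.9833 from [ 489.8 -335.7   59.5] yaw -5.4
(489.5, -336.5, 4, -5.5) 3 rows
  row 0 [-0.0001, 0.0185, -0.0003, 0.0, 0.03, 0.0]
```

Request:
drive_tool(
  rows=[0,0.0185,-0.0003,0,0,0,0,0.0185,-0.0003,0,0,0,0,0.0183,-0.0002,0,0,0,0,0,0,0,0,0],
)

```text
time: 4.32
position: [489.7, -336.0, 3.8]
ee_rot: [-0.706, 0.034, -0.032, 0.707]
wrist_force: [-0.0, 1.2, -0.5]
grip_width: 0.499
```

Request:
drive_tool(
  rows=[0,0,0,0,0,0,0,0,0,0,0,0,0,0,0,0,0,0,0,0,0,0,0,0,0,0,0,0,0,0],
  gripper=1,
)

```text
time: 4.73
position: [490.6, -338.1, 5.7]
ee_rot: [0.707, -0.033, 0.034, -0.706]
wrist_force: [-0.1, -0.1, -0.1]
grip_width: 0.169
```

Request:
drive_tool(
  rows=[0,0,0,0,0,0,0,0,0,0,0,0],
)

```text
time: 4.9
position: [490.2, -338.0, 5.0]
ee_rot: [0.706, -0.033, 0.034, -0.706]
wrist_force: [-0.8, -0.2, -1.4]
grip_width: 0.021
```

Run:
```python
from h2 import *
o=manip.observe(); print(o['grip_width'],o['position'])
c=cam('wrist');snap('wrist','w2.png')
a=cv2.imread('pics/w2.png'); print(proj('wrist',[[490,-337,7],[471,-335,7]],c))
for q,z in(('spatula_mid',7),('spatula_tip',7)):
    for r in manip.pinpoint('wrist',q)[:3]: print(q,np.round(r['at']),round(r['confidence'],2),ray('wrist',r['at'],z,c).round(1))
```

```text
0.02123622749341263 [ 490.17790741 -337.95744354    4.98552899]
[[316.77585595 227.95234458]
 [317.05618781 202.4616582 ]]
spatula_mid [317. 203.] 0.76 [ 471.3 -334.9    7. ]
spatula_tip [430. 228.] 0.97 [ 498.  -254.7    7. ]
spatula_tip [318. 325.] 0.59 [ 572.4 -344.     7. ]
```

View pics/w2.png

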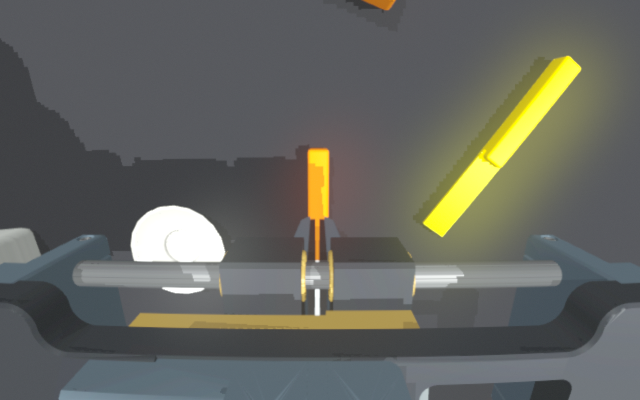

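Request:
drive_tool(
  rows=[0,0,0,0,0,0,0,-0.01,0,0,0,0,0,-0.015,0,0,0,0,0,-0.015,0,0,0,0,0,0,0,0,0,0],
)

```text
time: 5.47
position: [491.5, -338.9, 47.8]
ee_rot: [0.707, -0.032, 0.035, -0.706]
wrist_force: [1.8, -0.7, 1.2]
grip_width: 0.005
```

Run:
```python
from h2 import *
o=manip.observe(); print(o['time'],o['grip_width'],o['position'],o['wrist_force'])
c=cam('wrist');snap('wrist','w3.png')
for z in (7,42):print(z,proj('wrist',[[571,-344.5,z],[431,-331,z],[471,-335,z]],c).round(0).tolist())
for q in('spatula_mid','spatula_tip'):
    for r in manip.pinpoint('wrist',q)[:3]: print(q,np.round(r['at']),round(r['confidence'],2))
```

```text
5.4667 0.004685343401806267 [ 491.51132026 -338.88826578   47.79316123] [ 1.80872539 -0.72572388  1.19423064]
7 [[318.0, 292.0], [318.0, 139.0], [318.0, 187.0]]
42 [[318.0, 315.0], [319.0, 142.0], [318.0, 198.0]]
spatula_mid [492. 115.] 0.88
spatula_mid [319. 193.] 0.61
spatula_tip [415. 208.] 0.67
```

View pics/w3.png

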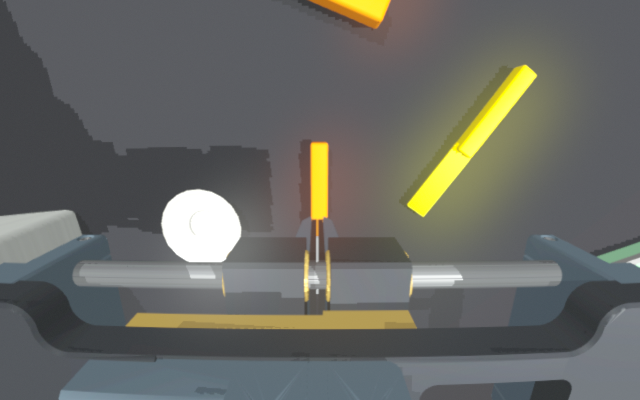

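Run:
```python
from h2 import *
a=snap('scene')[:,:,::-1]; c=cam('scene'); print(proj('scene',[[471,-335,7],[490,-337,5],[490,-337,47]],c).round(0).tolist())
x,y=proj('scene',[[490,-337,30]],c)[0].astype(int)
cv2.imwrite('pics/s1.png',cv2.resize(a[y-55:y+55,x-70:x+70],None,fx=5,fy=5,interpolation=cv2.INTER_CUBIC)); print(x,y)
```

```text
[[269.0, 166.0], [263.0, 168.0], [263.0, 157.0]]
262 161
```

View pics/s1.png

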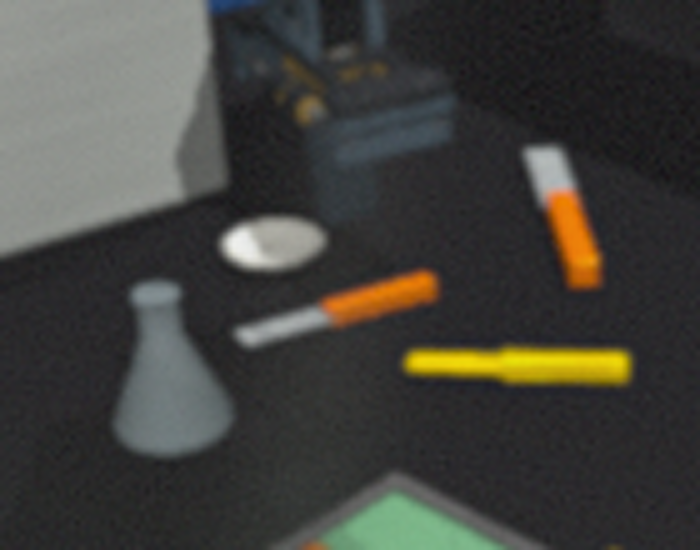

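Run:
```python
from h2 import *
o=manip.observe(); print(o['position'],o['grip_width'])
a=snap('scene')[:,:,::-1]; c=cam('scene')
b=a[100:175,225:305].astype(float); b=np.clip((b-15)*5,0,255).astype(np.uint8)
b=cv2.resize(b,None,fx=8,fy=8,interpolation=cv2.INTER_CUBIC)
M=o['position']
for k,dz in enumerate((0,18.8,78.8)):
    x,y=proj('scene',[M+[0,0,dz]],c)[0]; print(dz,x,y); cv2.circle(b,(int((x-225+.5)*8),int((y-100+.5)*8)),4,(0,0,255),-1)
cv2.imwrite('pics/s2.png',b)
```

```text
[ 489.81983994 -337.64509937   44.35635533] 0.006444308324039296
0 262.53227121489806 157.36644999045444
18.8 262.1098850734875 152.33931249086353
78.8 260.7263448095975 135.74480716521558
```

View pics/s2.png

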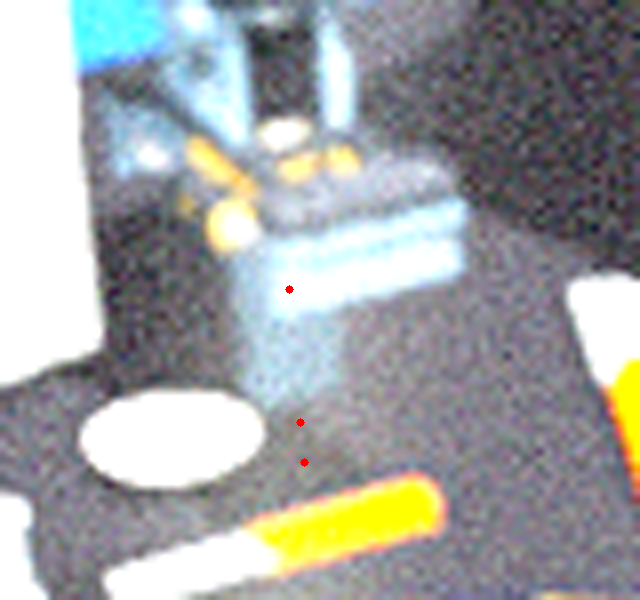

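The fingertips end at crop (290,400), about 8 px (roughly 30 mm) above where the reported TCP projects. The spatula lies untouched on the bench. The fingers closed above the handle, so I'll feel for the bench with the gripper open.

Request:
drive_tool(
  rows=[0,0,0,0,0,0,0,0.015,0,0,0,0,0,0.015,0,0,0,0,0,0.01,0,0,0,0,0,0,0,0,0,0],
  gripper=0.6,
)

```text
time: 6.13
position: [488.8, -336.9, 2.4]
ee_rot: [-0.706, 0.035, -0.032, 0.707]
wrist_force: [0.2, 0.5, 0.1]
grip_width: 0.342
```

Request:
drive_tool(
  rows=[0,0.004,0,0,0,0,0,0.004,0,0,0,0,0,0,0,0,0,0],
)

```text
time: 6.38
position: [490.1, -337.8, -3.5]
ee_rot: [-0.706, 0.034, -0.033, 0.706]
wrist_force: [-0.7, 0.3, -0.2]
grip_width: 0.404
```

Request:
drive_tool(
  rows=[0,0.003,0,0,0,0,0,0.003,0,0,0,0,0,0,0,0,0,0],
)

```text
time: 6.63
position: [490.0, -337.8, -9.6]
ee_rot: [-0.706, 0.034, -0.033, 0.706]
wrist_force: [-0.9, -0.1, 1.1]
grip_width: 0.399
```

Run:
```python
from h2 import *
for i in range(3):
    snap('wrist','w4.png'); o=manip.observe(); print(o['position'].round(1),o['wrist_force'].round(1),o['qpos'].round(4))
```

```text
[ 490.1 -337.8   -9.4] [0.2 0.5 0.2] [-0.6427  0.5106  1.9946 -0.      0.6366 -2.1187]
[ 490.1 -337.8   -9.3] [ 0.2  0.  -0.1] [-0.6426  0.5104  1.9945 -0.      0.6367 -2.1188]
[ 490.2 -337.9   -9.2] [0.5 0.  0.2] [-0.6427  0.5103  1.9945 -0.      0.6368 -2.1187]
```

Request:
drive_tool(
  rows=[0,0.0025,0,0,0,0,0,0.0025,0,0,0,0,0,0,0,0,0,0],
)

```text
time: 7.03
position: [489.9, -337.7, -14.7]
ee_rot: [-0.706, 0.034, -0.033, 0.706]
wrist_force: [-0.5, -0.2, -0.7]
grip_width: 0.401
```

Request:
drive_tool(
  rows=[0,0.002,0,0,0,0,0,0,0,0,0,0],
)

```text
time: 7.2
position: [490.0, -337.7, -16.6]
ee_rot: [-0.706, 0.034, -0.033, 0.706]
wrist_force: [0.4, -0.6, 0.6]
grip_width: 0.397
```

Request:
drive_tool(
  rows=[0,0.002,0,0,0,0,0,0,0,0,0,0],
)

```text
time: 7.37
position: [490.0, -337.8, -18.6]
ee_rot: [-0.706, 0.034, -0.033, 0.706]
wrist_force: [-0.2, 0.4, -0.8]
grip_width: 0.403
```

Request:
drive_tool(
  rows=[0,0.002,0,0,0,0,0,0,0,0,0,0],
)

```text
time: 7.53
position: [490.0, -337.8, -20.6]
ee_rot: [-0.706, 0.034, -0.033, 0.706]
wrist_force: [-0.6, 0.6, -0.8]
grip_width: 0.401
```

Request:
drive_tool(
  rows=[0,0.0015,0,0,0,0,0,0,0,0,0,0],
)

```text
time: 7.7
position: [490.0, -337.8, -22.0]
ee_rot: [-0.706, 0.034, -0.033, 0.706]
wrist_force: [-0.2, 0.1, 0.1]
grip_width: 0.399
```

Request:
drive_tool(
  rows=[0,0.0015,0,0,0,0,0,0,0,0,0,0],
)

```text
time: 7.87
position: [490.0, -337.8, -23.5]
ee_rot: [-0.706, 0.034, -0.033, 0.706]
wrist_force: [-0.5, -0.6, 0.6]
grip_width: 0.403
```

Request:
drive_tool(
  rows=[0,0.0015,0,0,0,0,0,0,0,0,0,0],
)

```text
time: 8.03
position: [490.0, -337.8, -25.0]
ee_rot: [-0.706, 0.034, -0.033, 0.706]
wrist_force: [0.4, 0.2, 0.5]
grip_width: 0.4
```

Request:
drive_tool(
  rows=[0,0.0012,0,0,0,0,0,0,0,0,0,0],
)

```text
time: 8.2
position: [490.0, -337.8, -26.1]
ee_rot: [-0.706, 0.034, -0.033, 0.706]
wrist_force: [-0.1, 0.1, -0.4]
grip_width: 0.402
```

Request:
drive_tool(
  rows=[0,0.001,0,0,0,0,0,0,0,0,0,0],
)

```text
time: 8.37
position: [490.0, -337.8, -27.1]
ee_rot: [-0.706, 0.034, -0.033, 0.706]
wrist_force: [-0.5, -0.1, 0.1]
grip_width: 0.4
```

Request:
drive_tool(
  rows=[0,0,0,0,0,0,0,0,0,0,0,0,0,0,0,0,0,0,0,0,0,0,0,0,0,0,0,0,0,0],
  gripper=1,
)

```text
time: 8.78
position: [490.1, -337.8, -26.9]
ee_rot: [0.706, -0.033, 0.033, -0.706]
wrist_force: [-0.6, 0.1, -0.3]
grip_width: 0.149
```

Request:
drive_tool(
  rows=[0,0,0,0,0,0,0,0,0,0,0,0],
)

```text
time: 8.95
position: [490.2, -337.9, -26.9]
ee_rot: [0.706, -0.033, 0.034, -0.706]
wrist_force: [0.6, -0.2, 0.8]
grip_width: 0.152
```

```bash
cat >> h2.py <<'E'
YAW=13.1; O=np.array([605.5,-7.6]); 
def T(x,y):
    c,s=np.cos(np.radians(YAW)),np.sin(np.radians(YAW)); return O+np.array([c*x-s*y,s*x+c*y])
def W(tipx,tipy,zc,L=81.5,dz=-33.9): # tcp for blade tip at tray coords, blade centre height zc
    return (*T(tipx-L,tipy).round(1),round(zc+dz,1),YAW)
E
python3 - <<'E'
from h2 import *
a=W(-75,60,70)
plan([(490.2,-338,35),(470,-200,36,5),a,W(-75,60,26,)])
E
```

```text
t 8.95 from [ 490.2 -337.9  -26.9] yaw -5.43
(490.2, -338, 35) 2 rows
  row 0 [0.0, -0.031, -0.0001, 0.0, -0.0, 0.0]
(470, -200, 36, 5) 4 rows
  row 0 [-0.0083, -0.0002, 0.0339, 0.0, -2.61, 0.0]
  row 1 [-0.0067, -0.0002, 0.0342, 0.0, -2.61, 0.0]
  row 2 [-0.0052, -0.0002, 0.0345, 0.0, -2.61, 0.0]
  row 3 [-0.0036, -0.0002, 0.0347, 0.0, -2.61, 0.0]
(np.float64(439.5), np.float64(15.4), 36.1, 13.1) 6 rows
  row 0 [-0.0019, -0.0, 0.0362, 0.0, -1.35, 0.0]
  row 1 [-0.0011, -0.0, 0.0362, 0.0, -1.35, 0.0]
  row 2 [-0.0002, -0.0, 0.0363, 0.0, -1.35, 0.0]
  row 3 [0.0006, -0.0, 0.0363, 0.0, -1.35, 0.0]
  row 4 [0.0015, -0.0, 0.0362, 0.0, -1.35, 0.0]
  row 5 [0.0023, -0.0, 0.0362, 0.0, -1.35, 0.0]
(np.float64(439.5), np.float64(15.4), -7.9, 13.1) 2 rows
  row 0 [0.0, 0.022, 0.0, 0.0, -0.0, 0.0]
```

Request:
drive_tool(
  rows=[0,-0.01,0,0,0,0,0,-0.026,0,0,0,0,0,-0.026,0,0,0,0,-0.0083,0,0.0339,0,-2.61,0,-0.0067,0,0.0342,0,-2.61,0],
)

```text
time: 9.37
position: [481.2, -269.7, 37.3]
ee_rot: [0.708, -0.0, 0.003, -0.706]
wrist_force: [-0.8, 0.8, -1.8]
grip_width: 0.151
```

Request:
drive_tool(
  rows=[-0.0052,0,0.0345,0,-2.61,0,-0.0036,0,0.0347,0,-2.61,0,-0.0019,0,0.0362,0,-1.35,0,-0.0011,0,0.0362,0,-1.35,0,-0.0002,0,0.0363,0,-1.35,0],
)

```text
time: 9.78
position: [454.3, -90.7, 35.7]
ee_rot: [0.705, 0.056, -0.056, -0.705]
wrist_force: [0.5, 0.1, -0.1]
grip_width: 0.152
```

Request:
drive_tool(
  rows=[0.0006,0,0.0363,0,-1.35,0,0.0015,0,0.0362,0,-1.35,0,0.0023,0,0.0362,0,-1.35,0,0,0,0,0,0,0,0,0,0,0,0,0],
)

```text
time: 10.2
position: [439.3, 17.1, 35.6]
ee_rot: [0.702, 0.082, -0.082, -0.702]
wrist_force: [0.8, 0.1, -0.0]
grip_width: 0.152
```

Run:
```python
from h2 import *
o=manip.observe(); p=o['position']; print(o['grip_width'],o['wrist_force'])
plan([W(-75,60,26)])
c=cam('wrist');im=snap('wrist','w5.png')
zc=p[2]+33.9; u=np.array([np.cos(np.radians(YAW)),np.sin(np.radians(YAW))])
print('tray tip est', p[:2]+81.5*u, zc, 'pred tip px top', proj('top',[[*(p[:2]+81.5*u),zc],[*(p[:2]-18.5*u),zc]]).round(1).tolist())
snap('top','t5.png')
for q in('spatula_tip','spatula_mid'):
    for r in manip.pinpoint('top',q)[:4]: print(q,np.round(r['at'],1),round(r['confidence'],2),ray('top',r['at'],zc).round(1))
for n in('wrist','top'):
  cc=c if n=='wrist' else cam('top')
  for q,z in(('cover_lip',30),('cover_hinge',30),('ball_center',24),('amber_center',17)):
    for r in manip.pinpoint(n,q)[:2]: 
        X=ray(n,r['at'],z,cc); print(n,q,np.round(r['at']),round(r['confidence'],2),X.round(1))
a=cv2.imread('pics/t5.png');cv2.imwrite('pics/t5c.png',cv2.resize(a[140:270,270:400],None,fx=4.5,fy=4.5,interpolation=cv2.INTER_CUBIC))
```

```text
0.15184991495583683 [ 0.76252661  0.06161819 -0.03294374]
t 10.2 from [439.3  17.1  35.6] yaw 13.31
(np.float64(439.5), np.float64(15.4), -7.9, 13.1) 2 rows
  row 0 [-0.0001, 0.0218, -0.0008, 0.0, 0.1, 0.0]
tray tip est [518.67488001  35.53068961] 69.51901636765126 pred tip px top [[318.2, 206.1], [324.9, 245.3]]
spatula_tip [428.9 224.7] 0.89 [ 487.1 -241.9   69.5]
spatula_tip [505.6 322.2] 0.76 [ 255.9 -435.7   69.5]
spatula_mid [399.  253.5] 0.87 [ 411.2 -169.    69.5]
spatula_mid [458.8 294.3] 0.7 [ 319.  -318.2   69.5]
top cover_lip [311. 204.] 0.61 [531.8  56.1  30. ]
top cover_lip [335. 180.] 0.17 [599.5  -3.2  30. ]
top cover_hinge [301. 168.] 0.59 [628.5  87.6  30. ]
top cover_hinge [313. 185.] 0.19 [582.3  54.   30. ]
top ball_center [343. 176.] 0.37 [613.4 -23.4  24. ]
top ball_center [166. 205.] 0.26 [509.7 438.1  24. ]
top amber_center [372. 160.] 0.59 [666.  -97.6  17. ]
top amber_center [343. 175.] 0.39 [619.4 -23.8  17. ]
```

View pics/t5c.png

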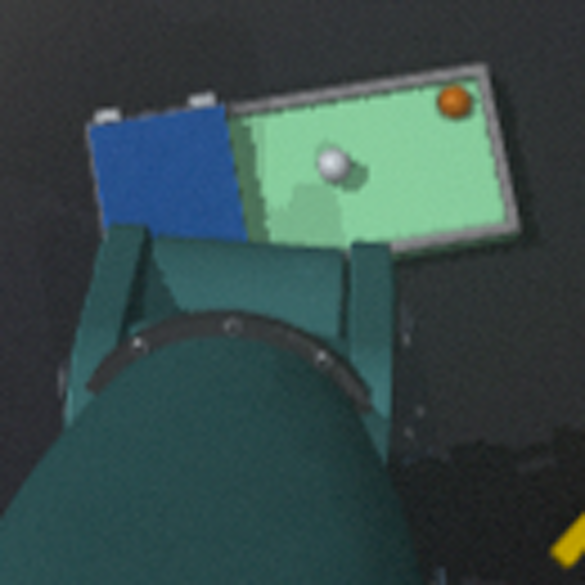

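Request:
drive_tool(
  rows=[0,0.022,-0.0008,0,0.1,0,0,0.0235,-0.0008,0,0.1,0,0,0,0,0,0,0,0,0,0,0,0,0],
)

```text
time: 11.13
position: [438.8, 14.1, -10.9]
ee_rot: [-0.702, -0.079, 0.08, 0.703]
wrist_force: [-0.5, 0.5, -0.2]
grip_width: 0.152
```

Run:
```python
from h2 import *
plan([W(-55,60,24,),],5)
o=manip.observe(); p=o['position']; zc=p[2]+33.9; u=np.array([np.cos(np.radians(YAW)),np.sin(np.radians(YAW))])
c=cam('scene'); a=snap('scene','s5.png')[:,:,::-1].copy()
print('pred tip,mid',proj('scene',[[*(p[:2]+81.5*u),zc],[*(p[:2]-18.5*u),zc]],c).round(1).tolist(),'lip',proj('scene',[[*T(-62,38),30],[*T(-62,118),30],[*T(49,38),34],[*T(49,118),34]],c).round(1).tolist())
for q in('spatula_tip','spatula_mid','cover_lip'):
    for r in manip.pinpoint('scene',q)[:4]: print(q,np.round(r['at'],1),round(r['confidence'],2))
cv2.imwrite('pics/s5c.png',cv2.resize(a[170:270,270:400],None,fx=6,fy=6,interpolation=cv2.INTER_CUBIC))
```

```text
t 11.1333 from [438.8  14.1 -10.9] yaw 12.91
(np.float64(459.0), np.float64(19.9), -9.9, 13.1) 5 rows
  row 0 [0.0042, -0.0002, 0.0002, 0.0, -0.04, 0.0]
pred tip,mid [[324.0, 220.1], [345.9, 203.7]] lip [[314.7, 217.4], [338.3, 229.4], [286.2, 236.6], [310.4, 250.4]]
spatula_tip [321. 219.] 0.71
spatula_tip [296.6 141.3] 0.71
spatula_tip [273.  180.4] 0.52
spatula_mid [299.7 179.6] 0.54
spatula_mid [346.4 205.6] 0.51
cover_lip [328.  220.7] 0.83
```

View pics/s5c.png

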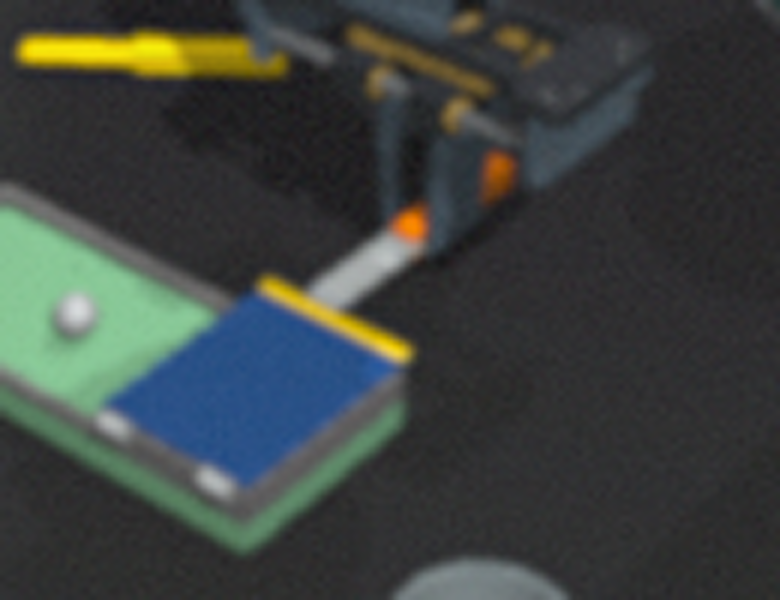

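Request:
drive_tool(
  rows=[0.0042,0,0.0002,0,0,0,0.0042,0,0.0002,0,0,0,0.0042,0,0.0002,0,0,0,0.0042,0,0.0002,0,0,0,0.0032,0,0,0,0,0],
)

```text
time: 11.75
position: [459.9, 19.5, -10.3]
ee_rot: [0.703, 0.08, -0.079, -0.703]
wrist_force: [-0.1, 0.3, -0.1]
grip_width: 0.149
```

Request:
drive_tool(
  rows=[0,0,0,0,0,0,0,-0.003,0,0,0,0,0,-0.003,0,0,0,0,0,-0.003,0,0,0,0,0,0,0,0,0,0],
)

```text
time: 12.17
position: [459.1, 19.3, -0.9]
ee_rot: [0.703, 0.08, -0.079, -0.703]
wrist_force: [0.2, -0.2, -0.2]
grip_width: 0.149
```

```bash
cat > arc.py <<'E'
from h2 import *
import sys
def arc(t0,t1,n,r0,r1,p0=None):
    o=manip.observe(); p=o['position'] if p0 is None else p0
    prev=None; print(o['time'],p.round(1))
    c,s=np.cos(np.radians(YAW)),np.sin(np.radians(YAW))
    d=p[:2]-O; prev=np.array([c*d[0]+s*d[1]+81.5,p[2]+33.9]) # tip x, zc
    print('tip tray',prev.round(1),'y',(-s*d[0]+c*d[1]).round(1))
    for k in range(1,n+1):
        t=t0+(t1-t0)*k/n; r=r0+(r1-r0)*k/n
        q=np.array([49-r*np.cos(t),30+r*np.sin(t)-1]); e=(q-prev)/1000; prev=q
        print(round(t,2),[round(e[0],4),round(-e[1],4),0,0,0,0])
E
python3 -c "
from arc import *
arc(.04,.5,6,104,98)
arc(.5,1.95,15,98,95)"
```

```text
12.1667 [459.1  19.3  -0.9]
tip tray [-55.  33.] y 59.4
0.12 [np.float64(0.0017), np.float64(-0.008), 0, 0, 0, 0]
0.19 [np.float64(0.0022), np.float64(-0.0076), 0, 0, 0, 0]
0.27 [np.float64(0.0028), np.float64(-0.0073), 0, 0, 0, 0]
0.35 [np.float64(0.0033), np.float64(-0.007), 0, 0, 0, 0]
0.42 [np.float64(0.0038), np.float64(-0.0067), 0, 0, 0, 0]
0.5 [np.float64(0.0043), np.float64(-0.0063), 0, 0, 0, 0]
12.1667 [459.1  19.3  -0.9]
tip tray [-55.  33.] y 59.4
0.6 [np.float64(0.0231), np.float64(-0.0509), 0, 0, 0, 0]
0.69 [np.float64(0.0058), np.float64(-0.0074), 0, 0, 0, 0]
0.79 [np.float64(0.0065), np.float64(-0.0068), 0, 0, 0, 0]
0.89 [np.float64(0.0071), np.float64(-0.0061), 0, 0, 0, 0]
0.98 [np.float64(0.0077), np.float64(-0.0054), 0, 0, 0, 0]
1.08 [np.float64(0.0081), np.float64(-0.0046), 0, 0, 0, 0]
1.18 [np.float64(0.0085), np.float64(-0.0038), 0, 0, 0, 0]
1.27 [np.float64(0.0088), np.float64(-0.003), 0, 0, 0, 0]
1.37 [np.float64(0.0091), np.float64(-0.0021), 0, 0, 0, 0]
1.47 [np.float64(0.0092), np.float64(-0.0012), 0, 0, 0, 0]
1.56 [np.float64(0.0093), np.float64(-0.0003), 0, 0, 0, 0]
1.66 [np.float64(0.0092), np.float64(0.0006), 0, 0, 0, 0]
1.76 [np.float64(0.0091), np.float64(0.0015), 0, 0, 0, 0]
1.85 [np.float64(0.0089), np.float64(0.0023), 0, 0, 0, 0]
1.95 [np.float64(0.0086), np.float64(0.0032), 0, 0, 0, 0]
```

Request:
drive_tool(
  rows=[0.0017,-0.008,0,0,0,0,0.0022,-0.0076,0,0,0,0,0.0028,-0.0073,0,0,0,0,0.0033,-0.007,0,0,0,0,0.0038,-0.0067,0,0,0,0],
)

```text
time: 12.58
position: [473.0, 22.5, 36.2]
ee_rot: [0.703, 0.08, -0.079, -0.703]
wrist_force: [0.0, -0.8, -2.1]
grip_width: 0.153
```

Request:
drive_tool(
  rows=[0.0043,-0.0063,0,0,0,0,0,0,0,0,0,0],
)

```text
time: 12.75
position: [478.6, 23.5, 43.0]
ee_rot: [0.703, 0.081, -0.079, -0.703]
wrist_force: [0.4, -0.1, -0.6]
grip_width: 0.152
```

Run:
```python
from arc import *
arc(.5,1.95,15,98,95)
c=cam('scene'); snap('scene','s6.png')
u=np.array([np.cos(np.radians(YAW)),np.sin(np.radians(YAW))])
for th in(0,.25,.5,.75):
    print(th,proj('scene',[[*T(49-111*np.cos(th),78),30+111*np.sin(th)]],c).round(1).tolist())
for q in('cover_lip','spatula_tip'):
    for r in manip.pinpoint('scene',q)[:2]: print(q,np.round(r['at'],1),round(r['confidence'],2))
```

```text
12.75 [478.6  23.5  43. ]
tip tray [-35.   76.9] y 59.1
0.6 [np.float64(0.0031), np.float64(-0.0071), 0, 0, 0, 0]
0.69 [np.float64(0.0058), np.float64(-0.0074), 0, 0, 0, 0]
0.79 [np.float64(0.0065), np.float64(-0.0068), 0, 0, 0, 0]
0.89 [np.float64(0.0071), np.float64(-0.0061), 0, 0, 0, 0]
0.98 [np.float64(0.0077), np.float64(-0.0054), 0, 0, 0, 0]
1.08 [np.float64(0.0081), np.float64(-0.0046), 0, 0, 0, 0]
1.18 [np.float64(0.0085), np.float64(-0.0038), 0, 0, 0, 0]
1.27 [np.float64(0.0088), np.float64(-0.003), 0, 0, 0, 0]
1.37 [np.float64(0.0091), np.float64(-0.0021), 0, 0, 0, 0]
1.47 [np.float64(0.0092), np.float64(-0.0012), 0, 0, 0, 0]
1.56 [np.float64(0.0093), np.float64(-0.0003), 0, 0, 0, 0]
1.66 [np.float64(0.0092), np.float64(0.0006), 0, 0, 0, 0]
1.76 [np.float64(0.0091), np.float64(0.0015), 0, 0, 0, 0]
1.85 [np.float64(0.0089), np.float64(0.0023), 0, 0, 0, 0]
1.95 [np.float64(0.0086), np.float64(0.0032), 0, 0, 0, 0]
0 [[326.3, 223.3]]
0.25 [[325.6, 215.6]]
0.5 [[323.3, 209.3]]
0.75 [[319.3, 204.9]]
cover_lip [323.4 207. ] 0.59
spatula_tip [298.1 138.7] 0.66
spatula_tip [273.7 179.2] 0.56
```

Cover is at about 0.5 rad, as planned (the lip is seen at (323,207)). I continue the arc.

Request:
drive_tool(
  rows=[0.0031,-0.0071,0,0,0,0,0.0058,-0.0074,0,0,0,0,0.0065,-0.0068,0,0,0,0,0.0071,-0.0061,0,0,0,0,0.0077,-0.0054,0,0,0,0],
)

```text
time: 13.32
position: [507.2, 30.3, 75.3]
ee_rot: [0.703, 0.08, -0.079, -0.703]
wrist_force: [-0.3, -0.4, -1.1]
grip_width: 0.151
```

Request:
drive_tool(
  rows=[0.0081,-0.0046,0,0,0,0,0.0085,-0.0038,0,0,0,0,0.0088,-0.003,0,0,0,0,0.0091,-0.0021,0,0,0,0,0.0092,-0.0012,0,0,0,0],
)

```text
time: 13.73
position: [549.8, 40.1, 89.2]
ee_rot: [0.703, 0.08, -0.079, -0.703]
wrist_force: [-0.3, -0.8, -0.2]
grip_width: 0.152
```

Request:
drive_tool(
  rows=[0.0093,0,0,0,0,0,0.0092,0.0006,0,0,0,0,0.0091,0.0015,0,0,0,0,0.0089,0.0023,0,0,0,0,0.0086,0.0032,0,0,0,0],
)

```text
time: 14.15
position: [593.6, 50.2, 81.0]
ee_rot: [-0.703, -0.08, 0.08, 0.703]
wrist_force: [-0.6, 0.0, 0.7]
grip_width: 0.151
```

Request:
drive_tool(
  rows=[0,0,0,0,0,0,0,0,0,0,0,0],
)

```text
time: 14.32
position: [592.7, 50.0, 80.8]
ee_rot: [-0.703, -0.079, 0.08, 0.703]
wrist_force: [-0.4, 0.8, -1.4]
grip_width: 0.148
```

Run:
```python
from arc import *
arc(1.95,2.0,1,95,95)
c=cam('scene'); a=snap('scene','s7.png')
for th in(1.2,1.5,1.8,2.0):
    print(th,proj('scene',[[*T(49-111*np.cos(th),y),30+111*np.sin(th)] for y in (38,78,118)],c).round(1).tolist())
for q in('cover_lip','spatula_tip'):
    for r in manip.pinpoint('scene',q)[:2]: print(q,np.round(r['at'],1),round(r['confidence'],2))
cv2.imwrite('pics/s7c.png',cv2.resize(a[150:270,260:400,::-1],None,fx=5,fy=5,interpolation=cv2.INTER_CUBIC))
```

```text
14.3167 [592.7  50.   80.8]
tip tray [ 82.1 114.7] y 59.0
2.0 [np.float64(0.0065), np.float64(-0.0007), 0, 0, 0, 0]
1.2 [[295.9, 196.9], [308.4, 203.1], [321.4, 209.5]]
1.5 [[286.6, 200.3], [299.2, 206.7], [312.3, 213.3]]
1.8 [[276.8, 207.4], [289.4, 214.1], [302.6, 221.1]]
2.0 [[270.5, 214.1], [283.1, 221.0], [296.3, 228.2]]
spatula_tip [272.  177.6] 0.47
```

View pics/s7c.png

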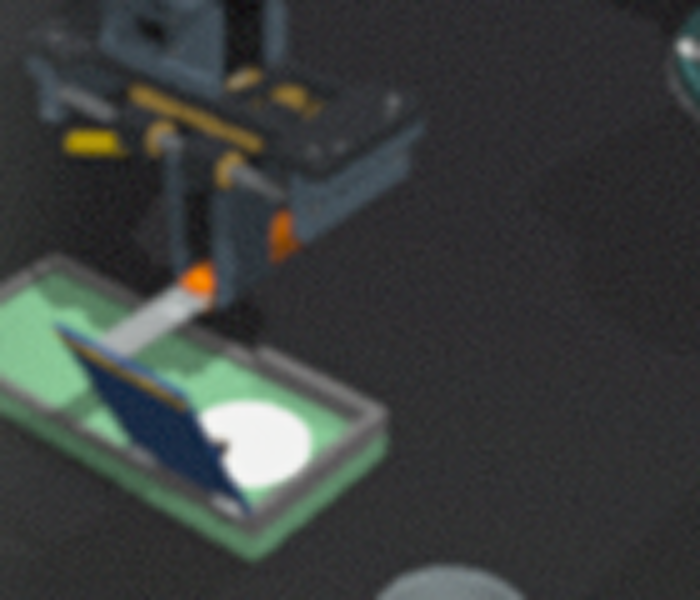

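Run:
```python
from h2 import *
p=manip.observe()['position']; c,s=np.cos(np.radians(YAW)),np.sin(np.radians(YAW))
q=p+np.array([-130*c,-130*s,0])
plan([(*q,YAW),(470,-160,60,5),(490,-338,30,-5.4),(490,-338,-20)],36)
# pocket estimate from scene crop
print(ray('scene',(260+222/5,150+442/5),10))
x=ray('scene',(260+222/5,150+442/5),10)[:2]-O; print(c*x[0]+s*x[1],-s*x[0]+c*x[1])
```

```text
t 14.4667 from [592.3  49.9  81.3] yaw 12.91
(np.float64(465.6631855953791), np.float64(20.41742645731996), np.float64(81.26840188992279), 13.1) 4 rows
  row 0 [-0.0325, -0.0, -0.0001, 0.0, -0.05, 0.0]
  row 3 [-0.0325, -0.0, -0.0, 0.0, -0.05, 0.0]
(470, -160, 60, 5) 6 rows
  row 0 [-0.0061, 0.0035, -0.0295, 0.0, 1.35, 0.0]
  row 1 [-0.0054, 0.0035, -0.0296, 0.0, 1.35, 0.0]
  row 2 [-0.0047, 0.0035, -0.0297, 0.0, 1.35, 0.0]
  row 3 [-0.004, 0.0035, -0.0298, 0.0, 1.35, 0.0]
  row 4 [-0.0033, 0.0035, -0.0299, 0.0, 1.35, 0.0]
  row 5 [-0.0026, 0.0035, -0.03, 0.0, 1.35, 0.0]
(490, -338, 30, -5.4) 6 rows
  row 0 [0.0007, 0.005, -0.0298, 0.0, 1.73, 0.0]
  row 1 [0.0016, 0.005, -0.0298, 0.0, 1.73, 0.0]
  row 2 [0.0025, 0.005, -0.0297, 0.0, 1.73, 0.0]
  row 3 [0.0034, 0.005, -0.0297, 0.0, 1.73, 0.0]
  row 4 [0.0043, 0.005, -0.0295, 0.0, 1.73, 0.0]
  row 5 [0.0052, 0.005, -0.0294, 0.0, 1.73, 0.0]
(490, -338, -20) 2 rows
  row 0 [0.0, 0.025, 0.0, 0.0, -0.0, 0.0]
[595.97546686  50.35094102  10.        ]
3.857990171033702 58.60157172257969
```

Request:
drive_tool(
  rows=[-0.015,0,0,0,0,0,-0.03,0,0,0,0,0,-0.03,0,0,0,0,0,-0.03,0,0,0,0,0,-0.025,0,0,0,0,0],
)

```text
time: 14.88
position: [463.6, 20.6, 81.2]
ee_rot: [-0.703, -0.079, 0.08, 0.703]
wrist_force: [1.1, -0.6, -0.8]
grip_width: 0.152
```

Request:
drive_tool(
  rows=[-0.0061,0.0035,-0.0295,0,1.35,0,-0.0054,0.0035,-0.0296,0,1.35,0,-0.0047,0.0035,-0.0297,0,1.35,0,-0.004,0.0035,-0.0298,0,1.35,0,-0.0033,0.0035,-0.0299,0,1.35,0],
)

```text
time: 15.3
position: [468.8, -130.9, 64.0]
ee_rot: [0.706, 0.038, -0.037, -0.706]
wrist_force: [0.4, -0.4, -0.0]
grip_width: 0.152
```

Request:
drive_tool(
  rows=[-0.0026,0.0035,-0.03,0,1.35,0,0.0007,0.005,-0.0298,0,1.73,0,0.0016,0.005,-0.0298,0,1.73,0,0.0025,0.005,-0.0297,0,1.73,0,0.0034,0.005,-0.0297,0,1.73,0],
)

```text
time: 15.72
position: [482.3, -279.8, 40.3]
ee_rot: [0.707, -0.014, 0.014, -0.707]
wrist_force: [1.5, 0.2, -0.7]
grip_width: 0.151
```

Request:
drive_tool(
  rows=[0.0043,0.005,-0.0295,0,1.73,0,0.0052,0.005,-0.0294,0,1.73,0,0,0,0,0,0,0,0,0,0,0,0,0],
)

```text
time: 16.05
position: [488.6, -338.6, 30.2]
ee_rot: [-0.706, 0.035, -0.035, 0.706]
wrist_force: [-0.4, 1.2, 0.4]
grip_width: 0.152
```

Run:
```python
from h2 import *
plan([(490,-338,-20,-5.4),(490,-338,-26.5)],30)
```

```text
t 16.05 from [ 488.6 -338.6   30.2] yaw -5.67
(490, -338, -20, -5.4) 2 rows
  row 0 [0.0007, 0.0251, 0.0004, 0.0, -0.14, 0.0]
(490, -338, -26.5) 1 rows
  row 0 [0.0, 0.0065, 0.0, 0.0, -0.0, 0.0]
```

Request:
drive_tool(
  rows=[0,0.025,0,0,0,0,0,0.0251,0,0,0,0,0,0.004,0,0,0,0,0,0.0015,0,0,0,0,0,0,0,0,0,0],
)

```text
time: 16.47
position: [489.1, -337.1, -24.7]
ee_rot: [-0.706, 0.034, -0.034, 0.706]
wrist_force: [-0.8, 0.5, -0.1]
grip_width: 0.149
```

Request:
drive_tool(
  rows=[0,0.001,0,0,0,0,0,0,0,0,0,0],
)

```text
time: 16.63
position: [489.7, -337.8, -25.1]
ee_rot: [0.707, -0.034, 0.035, -0.706]
wrist_force: [0.6, 1.1, -1.3]
grip_width: 0.15
```

Request:
drive_tool(
  rows=[0,0.0012,0,0,0,0,0,0,0,0,0,0,0,0,0,0,0,0],
)

```text
time: 16.88
position: [489.3, -337.8, -26.9]
ee_rot: [0.706, -0.034, 0.035, -0.706]
wrist_force: [-0.8, 1.4, 5.3]
grip_width: 0.153
```

Request:
drive_tool(
  rows=[0,0,0,0,0,0,0,0,0,0,0,0,0,0,0,0,0,0,0,0,0,0,0,0],
  gripper=0.6,
)

```text
time: 17.22
position: [489.0, -337.5, -27.5]
ee_rot: [-0.706, 0.034, -0.034, 0.706]
wrist_force: [0.5, -0.8, -0.2]
grip_width: 0.391
```

Request:
drive_tool(
  rows=[0,-0.02,0,0,0,0,0,-0.04,0,0,0,0,0,-0.04,0,0,0,0,0,-0.03,0,0,0,0,0,0,0,0,0,0],
)

```text
time: 17.63
position: [491.8, -339.6, 108.6]
ee_rot: [0.708, -0.032, 0.037, -0.705]
wrist_force: [0.2, -1.0, 1.1]
grip_width: 0.403
```

Run:
```python
from h2 import *
p=manip.observe(); print(p['grip_width'])
snap('top','t8.png'); 
for q,z in(('spatula_mid',7),('spatula_tip',7),('ball_center',24),('amber_center',17),('disc_center',14)):
    for r in manip.pinpoint('top',q)[:3]:
        X=ray('top',r['at'],z); d=X[:2]-O; t=np.radians(YAW); print(q,np.round(r['at'],1),round(r['confidence'],2),X.round(1),'tray',(Ro.from_euler('z',-YAW,degrees=True).apply([*d,0])).round(1))
a=cv2.imread('pics/t8.png');b=cv2.resize(a[140:240,270:480],None,fx=3.8,fy=5.5*0+3.8,interpolation=cv2.INTER_CUBIC)
d=cv2.resize(a[145:215,280:390],None,fx=5,fy=5,interpolation=cv2.INTER_CUBIC)
w=np.zeros((b.shape[0]//1,800,3),np.uint8)[:200]; 
cv2.imwrite('pics/t8c.png',np.vstack([cv2.copyMakeBorder(d,0,0,0,800-d.shape[1],0),cv2.resize(b,(800,381))[150:]]))
```

```text
0.40335442901700874
spatula_mid [400.5 251. ] 0.86 [ 426.7 -181.7    7. ] tray [-213.7 -129.1    0. ]
spatula_tip [431.1 221.5] 0.6 [ 508.8 -260.7    7. ] tray [-151.5 -224.6    0. ]
ball_center [343.  176.2] 0.55 [613.6 -23.1  24. ] tray [  4.4 -16.9   0. ]
amber_center [372.3 164.5] 0.5 [652.9 -99.6  17. ] tray [  25.3 -100.3    0. ]
amber_center [304.9 166. ] 0.21 [638.2  79.3  17. ] tray [51.6 77.3  0. ]
disc_center [314.6 182.7] 0.89 [594.4  50.7  14. ] tray [ 2.4 59.3  0. ]
disc_center [370.4 162.4] 0.36 [659.5 -94.6  14. ] tray [ 32.9 -96.9   0. ]
```

View pics/t8c.png

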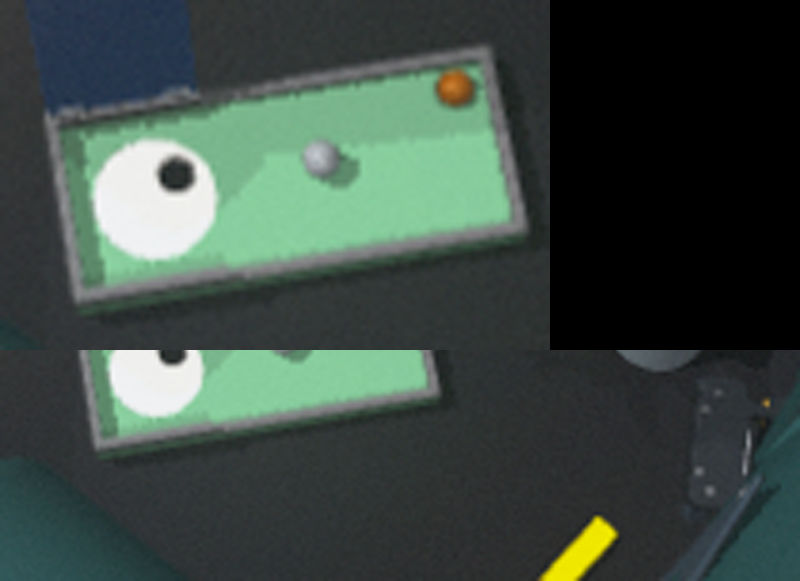

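```bash
cat >> h2.py <<'E'
def tray(X): return Ro.from_euler('z',-YAW,degrees=True).apply([X[0]-O[0],X[1]-O[1],0])[:2]
E
python3 - <<'E'
from h2 import *
a=cv2.imread('pics/t8.png'); h=cv2.cvtColor(a,cv2.COLOR_BGR2HSV); H,S,V=[h[:,:,i].astype(int) for i in range(3)]
roi=np.zeros(H.shape,bool); roi[170:200,296:326]=1
w=roi&(S<45)&(V>150); cn=max(cv2.findContours(w.astype(np.uint8),0,2)[0],key=cv2.contourArea); hull=cv2.convexHull(cn); e=cv2.fitEllipse(hull)
print('disc',e, tray(ray('top',e[0],14)).round(1))
fill=np.zeros(H.shape,np.uint8); cv2.fillConvexPoly(fill,hull,1)
d=(fill>0)&(V<110); ys,xs=np.nonzero(d); pc=[xs.mean(),ys.mean()]; print('pocket',d.sum(),pc,[tray(ray('top',pc,z)).round(1) for z in(14,10)])
g=np.zeros(H.shape,bool); g[165:190,332:354]=1
b=g&(S<40)&(V>70); ys,xs=np.nonzero(b); pb=[xs.mean(),ys.mean()]; print('ball',b.sum(),pb,tray(ray('top',pb,24)).round(1))
g=np.zeros(H.shape,bool); g[155:172,362:380]=1; b=g&(S>110)&(H<22); ys,xs=np.nonzero(b); pb=[xs.mean(),ys.mean()]; print('amber',b.sum(),pb,tray(ray('top',pb,17)).round(1))
m=((H>95)&(H<125)&(S>100)&(V>40)); g[:]=0; g[120:170,270:325]=1; ys,xs=np.nonzero(m&g); print('cover rows',ys.min(),ys.max())
for th in (1.7,1.9,2.1): print(th,proj('top',[[*T(49-111*np.cos(th),y),30+111*np.sin(th)] for y in(38,118)]).round(1).tolist())
E
```

```text
disc ((310.4720153808594, 184.4204864501953), (23.711334228515625, 24.945348739624023), 87.64530181884766) [-0.4 70.8]
pocket 32 [np.float64(314.65625), np.float64(179.59375)] [array([10.9, 57.8]), array([12. , 57.7])]
ball 38 [np.float64(343.6842105263158), np.float64(176.18421052631578)] [  4.1 -18.7]
amber 38 [np.float64(370.5), np.float64(162.1578947368421)] [ 32.5 -96.9]
cover rows 132 167
1.7 [[317.8, 143.0], [285.1, 148.4]]
1.9 [[316.4, 135.6], [284.0, 140.9]]
2.1 [[315.1, 129.5], [283.1, 134.7]]
```

Run:
```python
from h2 import *
t=T(0.5,-54); print(t,T(9,29.6))
plan([(*t,100,7.2),(*t,20),(*t,-4)])
```

```text
[618.22615859 -60.08137658] [607.55690501  23.2695504 ]
t 17.9333 from [ 488.3 -337.   101.1] yaw -5.57
(np.float64(618.2261585852297), np.float64(-60.08137657935036), 100, 7.2) 9 rows
  row 0 [0.0114, 0.0001, 0.032, 0.0, -1.42, 0.0]
  row 1 [0.0122, 0.0001, 0.0317, 0.0, -1.42, 0.0]
  row 2 [0.013, 0.0001, 0.0314, 0.0, -1.42, 0.0]
  row 3 [0.0137, 0.0001, 0.0311, 0.0, -1.42, 0.0]
  row 4 [0.0145, 0.0001, 0.0307, 0.0, -1.42, 0.0]
  row 5 [0.0153, 0.0001, 0.0304, 0.0, -1.42, 0.0]
  row 6 [0.016, 0.0001, 0.03, 0.0, -1.42, 0.0]
  row 7 [0.0167, 0.0001, 0.0296, 0.0, -1.42, 0.0]
  row 8 [0.0175, 0.0001, 0.0292, 0.0, -1.42, 0.0]
(np.float64(618.2261585852297), np.float64(-60.08137657935036), 20) 3 rows
  row 0 [0.0, 0.0267, 0.0, 0.0, -0.0, 0.0]
(np.float64(618.2261585852297), np.float64(-60.08137657935036), -4) 1 rows
  row 0 [0.0, 0.024, 0.0, 0.0, -0.0, 0.0]
```

Request:
drive_tool(
  rows=[0.0114,0,0.032,0,-1.42,0,0.0122,0,0.0317,0,-1.42,0,0.013,0,0.0314,0,-1.42,0,0.0137,0,0.0311,0,-1.42,0,0.0145,0,0.0307,0,-1.42,0],
  gripper=1,
)

```text
time: 18.35
position: [561.1, -182.1, 101.3]
ee_rot: [-0.707, -0.009, 0.01, 0.707]
wrist_force: [0.3, -0.4, -0.3]
grip_width: 0.067
```

Request:
drive_tool(
  rows=[0.0153,0,0.0304,0,-1.42,0,0.016,0,0.03,0,-1.42,0,0.0167,0,0.0296,0,-1.42,0,0.0175,0,0.0292,0,-1.42,0,0,0,0,0,0,0],
)

```text
time: 18.77
position: [620.4, -56.4, 101.4]
ee_rot: [-0.705, -0.046, 0.046, 0.706]
wrist_force: [1.2, -0.5, -0.1]
grip_width: 0.002
```

Request:
drive_tool(
  rows=[0,0,0,0,0,0,0,0.02,0,0,0,0,0,0.03,0,0,0,0,0,0.02,0,0,0,0,0,0,0,0,0,0],
)

```text
time: 19.18
position: [615.5, -61.2, 28.1]
ee_rot: [-0.705, -0.042, 0.046, 0.706]
wrist_force: [0.0, -0.3, -0.0]
grip_width: 0.004
```

Run:
```python
from h2 import *
t=T(0.5,-54)
o=manip.observe(); print(o['grip_width'],o['wrist_force'])
plan([(*t,-4,7.2)],15)
p=o['position']; print('tray tcp',tray(p))
c=cam('scene'); a=snap('scene','s9.png')[:,:,::-1].copy()
for z in(p[2],p[2]+30): print(z,proj('scene',[[*p[:2],z]],c))
for n in('top','wrist'):
    cc=cam(n); 
    if n=='wrist': snap('wrist','w9.png')
    else: snap('top','t9.png')
    for q,z in(('ball_center',24),('spatula_mid',7),('spatula_tip',7)):
        for r in manip.pinpoint(n,q)[:3]: X=ray(n,r['at'],z,cc); print(n,q,np.round(r['at']),round(r['confidence'],2),X.round(0),tray(X).round(1))
x,y=proj('scene',[[*T(5,10),30]],c)[0].astype(int); s=cv2.resize(a[y-50:y+50,x-50:x+50],None,fx=4,fy=4,interpolation=cv2.INTER_CUBIC)
wv=cv2.imread('pics/w9.png')[:, :][::1,::1]; wv=cv2.resize(wv,(400,250)); 
cv2.imwrite('pics/m9.png',np.hstack([s,cv2.copyMakeBorder(wv,0,150,0,0,0)])); print('crop origin',x-50,y-50)
```

```text
0.004262668666926435 [ 0.01673327 -0.29384764 -0.04839046]
t 19.1833 from [615.5 -61.2  28.1] yaw 7.14
(np.float64(618.2261585852297), np.float64(-60.08137657935036), -4, 7.2) 3 rows
  row 0 [0.001, 0.0107, 0.0003, 0.0, -0.02, 0.0]
tray tcp [ -2.45390263 -54.47169158]
28.05098756703444 [[274.69153648 214.8111989 ]]
58.05098756703444 [[274.02958728 205.85693044]]
top spatula_mid [455. 295.] 0.87 [ 321. -326.    7.] [-349.2 -245.3]
top spatula_tip [504. 323.] 0.93 [ 253. -455.    7.] [-444.4 -355.9]
top spatula_tip [462. 200.] 0.81 [ 572. -344.    7.] [-109.  -320.5]
top spatula_tip [430. 225.] 0.58 [ 500. -259.    7.] [-159.5 -220.6]
wrist ball_center [368. 220.] 0.91 [613. -22.  24.] [  3.8 -15.2]
wrist spatula_tip [73. 29.] 0.78 [ 501. -255.    7.] [-157.9 -217. ]
crop origin 240 175
```

View pics/m9.png

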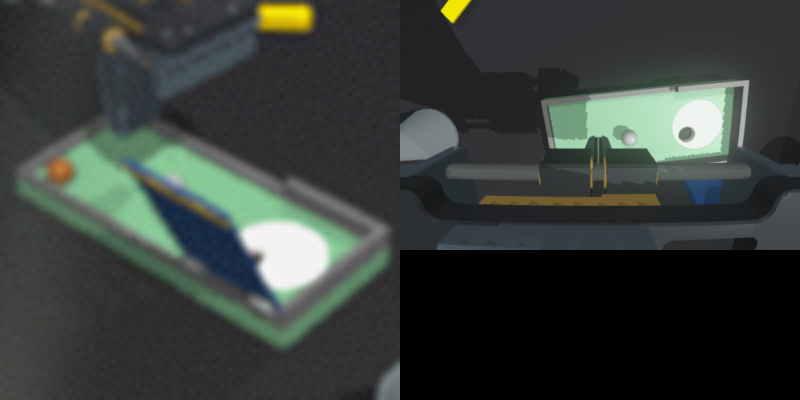

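Request:
drive_tool(
  rows=[0.001,0.0115,0.0003,0,0,0,0.001,0.0115,0.0003,0,0,0,0.001,0.012,0.0003,0,0,0,0,0,0,0,0,0],
)

```text
time: 19.97
position: [620.2, -59.0, -5.6]
ee_rot: [-0.705, -0.043, 0.046, 0.706]
wrist_force: [-0.2, 0.4, -0.6]
grip_width: 0.005
```

```bash
cat > see.py <<'E'
from h2 import *
o=manip.observe(); c=cam('wrist'); im=snap('wrist','wn.png'); h=cv2.cvtColor(im,cv2.COLOR_RGB2HSV)
H,S,V=[h[:,:,i].astype(int) for i in range(3)]
print('t',o['time'],'tcp',o['position'].round(1),'tray',tray(o['position']).round(1),'F',o['wrist_force'].round(1))
x,y=proj('wrist',[[*T(0,70),14]],c)[0].astype(int); roi=np.zeros(H.shape,bool); roi[max(0,y-55):y+55,max(0,x-60):x+60]=1
w=roi&(S<40)&(V>170); cn=max(cv2.findContours(w.astype(np.uint8),0,2)[0],key=cv2.contourArea); hull=cv2.convexHull(cn); e=cv2.fitEllipse(hull)
print('disc',np.round(e[0],1),tray(ray('wrist',e[0],14,c)).round(1))
f=np.zeros(H.shape,np.uint8); cv2.fillConvexPoly(f,hull,1); f=cv2.erode(f,np.ones((5,5))); d=(f>0)&(V<120); ys,xs=np.nonzero(d)
if len(xs): print('dark',len(xs),[xs.mean().round(1),ys.mean().round(1)],tray(ray('wrist',[xs.mean(),ys.mean()],12,c)).round(1))
for r in manip.pinpoint('wrist','ball_center')[:2]: print('ball',np.round(r['at'],1),round(r['confidence'],2),'deck',tray(ray('wrist',r['at'],24,c)).round(1),'pocket',tray(ray('wrist',r['at'],17,c)).round(1))
E
python3 see.py
```

```text
t 19.9667 tcp [620.2 -59.   -5.6] tray [  2.7 -53.4] F [-0.2  0.4 -0.6]
disc [503. 212.] [-1.9 72. ]
dark 181 [np.float64(489.7), np.float64(234.1)] [13.9 64.9]
ball [374.2 240.6] 0.63 deck [  4.7 -16.4] pocket [  7.8 -15.2]
```

Request:
drive_tool(
  rows=[0,0,0.004,0,0,0,0,0,0.004,0,0,0,0,0,0.004,0,0,0,0,0,0.004,0,0,0,0,0,0.004,0,0,0],
)

```text
time: 20.48
position: [619.5, -39.0, -2.2]
ee_rot: [0.706, 0.045, -0.044, -0.706]
wrist_force: [-0.3, -0.7, 1.5]
grip_width: 0.011
```

Request:
drive_tool(
  rows=[0,0,0.003,0,0,0,0,0,0.003,0,0,0,0,0,0.003,0,0,0,0,0,0.003,0,0,0,0,0,0,0,0,0],
)

```text
time: 20.9
position: [621.4, -28.2, 0.6]
ee_rot: [0.706, 0.047, -0.043, -0.705]
wrist_force: [-0.4, -8.9, 28.6]
grip_width: 0.003
```

```bash
python3 see.py
```

```text
t 20.9 tcp [ 6.214e+02 -2.820e+01  6.000e-01] tray [ 10.8 -23.7] F [-0.4 -8.9 28.6]
disc [456.6 202.3] [-2.  72.9]
dark 125 [np.float64(434.8), np.float64(224.2)] [12.9 59. ]
ball [335.  230.3] 0.86 deck [  5.5 -10.4] pocket [  8.3 -10.2]
```

Request:
drive_tool(
  rows=[0,-0.002,-0.006,0,0,0,0,0,-0.008,0,0,0,0,0,-0.006,0,0,0,0,0,0,0,0,0],
)

```text
time: 21.33
position: [620.3, -48.4, -0.7]
ee_rot: [0.706, 0.044, -0.044, -0.706]
wrist_force: [-1.0, -1.1, 0.2]
grip_width: 0.002
```

```bash
python3 see.py
```

```text
t 21.3333 tcp [620.3 -48.4  -0.7] tray [  5.2 -43.1] F [-1.  -1.1  0.2]
disc [484.9 207.4] [-2.1 72.6]
dark 118 [np.float64(464.4), np.float64(228.8)] [12.7 60. ]
ball [368.5 234.9] 0.77 deck [ 5.  -8.6] pocket [ 7.9 -7.6]
```

Request:
drive_tool(
  rows=[0,0.004,0,0,0,0,0,0.004,0,0,0,0,0,0,0,0,0,0],
)

```text
time: 21.68
position: [619.7, -47.2, -9.6]
ee_rot: [-0.706, -0.044, 0.045, 0.706]
wrist_force: [-0.5, 0.3, 0.5]
grip_width: 0.004
```

Request:
drive_tool(
  rows=[0,0.002,0,0,0,0,0,0,0,0,0,0],
)

```text
time: 21.85
position: [620.1, -47.3, -10.9]
ee_rot: [-0.706, -0.044, 0.045, 0.706]
wrist_force: [-0.4, 0.8, -0.3]
grip_width: 0.007
```

Request:
drive_tool(
  rows=[0,0.0015,0,0,0,0,0,0,0,0,0,0],
)

```text
time: 22.02
position: [620.3, -47.4, -12.2]
ee_rot: [-0.706, -0.044, 0.045, 0.706]
wrist_force: [-0.1, 0.0, -0.8]
grip_width: 0.002
```

Request:
drive_tool(
  rows=[0,0,0.004,0,0,0,0,0,0.004,0,0,0,0,0,0.003,0,0,0,0,0,0.003,0,0,0,0,0,0.003,0,0,0],
)

```text
time: 22.43
position: [618.3, -30.2, -11.9]
ee_rot: [0.706, 0.045, -0.045, -0.706]
wrist_force: [-0.4, 0.6, -0.2]
grip_width: 0.008
```

Request:
drive_tool(
  rows=[0,0,0.003,0,0,0,0,0,0.003,0,0,0,0,0,0,0,0,0],
)

```text
time: 22.68
position: [617.4, -24.1, -11.9]
ee_rot: [-0.706, -0.045, 0.045, 0.706]
wrist_force: [-0.4, 0.1, -1.2]
grip_width: 0.006
```

```bash
python3 see.py
```

```text
t 22.6833 tcp [617.4 -24.1 -11.9] tray [  7.9 -18.8] F [-0.4  0.1 -1.2]
disc [458.1 212.2] [-2.2 73. ]
dark 233 [np.float64(432.5), np.float64(235.2)] [12.6 57.5]
ball [353.  244.9] 0.6 deck [8.5 4.2] pocket [11.6  4.8]
```

Request:
drive_tool(
  rows=[0,0,0.003,0,0,0,0,0,0.003,0,0,0,0,0,0.003,0,0,0,0,0,0.003,0,0,0,0,0,0.003,0,0,0],
)

```text
time: 23.2
position: [615.6, -9.5, -12.0]
ee_rot: [-0.706, -0.044, 0.045, 0.706]
wrist_force: [-0.6, -0.6, -0.4]
grip_width: 0.007
```

Request:
drive_tool(
  rows=[0,0,0.003,0,0,0,0,0,0.003,0,0,0,0,0,0.003,0,0,0,0,0,0,0,0,0],
)

```text
time: 23.53
position: [614.4, -0.3, -12.0]
ee_rot: [-0.706, -0.045, 0.045, 0.706]
wrist_force: [-0.1, 0.1, -0.7]
grip_width: 0.004
```

```bash
python3 see.py
```

```text
t 23.5333 tcp [ 6.144e+02 -3.000e-01 -1.200e+01] tray [10.3  5.1] F [-0.1  0.1 -0.7]
disc [421.1 212.1] [-2.3 73.2]
dark 417 [np.float64(395.3), np.float64(236.4)] [13.3 57. ]
ball [355.3 241.1] 0.71 deck [ 8.6 29.6] pocket [11.6 30.3]
```

Request:
drive_tool(
  rows=[0,0,0.001,0,4,0,0,0,0.003,0,0,0,0,0,0.003,0,0,0,0,0,0.003,0,0,0,0,0,0.003,0,0,0],
)

```text
time: 24.05
position: [613.7, 12.4, -12.0]
ee_rot: [0.707, 0.02, -0.02, -0.707]
wrist_force: [-0.4, -1.2, -1.0]
grip_width: 0.005
```

Request:
drive_tool(
  rows=[0,0,0.002,0,0,0,0,0,0,0,0,0],
)

```text
time: 24.22
position: [613.6, 14.6, -12.0]
ee_rot: [-0.707, -0.02, 0.02, 0.707]
wrist_force: [0.1, 0.1, 0.2]
grip_width: 0.005
```

```bash
python3 see.py
```

```text
t 24.2167 tcp [613.6  14.6 -12. ] tray [12.9 19.8] F [0.1 0.1 0.2]
disc [395.2 205.7] [-2.  72.9]
dark 456 [np.float64(377.3), np.float64(229.3)] [12.4 60.4]
ball [352.7 243.5] 0.58 deck [14.1 42.6] pocket [17.2 43. ]
```

Run:
```python
from h2 import *
c=cam('wrist'); im=snap('wrist','wb.png')
for f in('pinpoint','look_for','trace'):
    for r in getattr(manip,f)('wrist','ball_center')[:1]:
        print(f,np.round(r['at'],1),round(r['confidence'],2),tray(ray('wrist',r['at'],24,c)).round(1))
        if 'mask' in r: ys,xs=np.nonzero(r['mask']); print(len(xs),xs.min(),xs.max(),ys.min(),ys.max())
P=proj('wrist',[[*T(11.6,56.5),14],[*T(11.6,46),14],[*T(11,43),24]],c); print(P.round(1).tolist())
g=im.max(2)
for y in range(215,262,4): print(y,g[y,330:402:4].tolist())
```

```text
pinpoint [354.1 243.3] 0.58 [14.  43.2]
look_for [352.9 232. ] 0.78 [ 6.6 43.4]
trace [354.1 231.1] 0.75 [ 6.2 44.2]
251 339 364 225 236
[[372.3, 230.1], [356.0, 232.8], [353.2, 238.8]]
215 [176, 176, 176, 177, 227, 255, 255, 255, 255, 252, 155, 122, 122, 132, 230, 255, 255, 255]
219 [137, 176, 177, 177, 216, 255, 255, 254, 251, 115, 117, 120, 121, 123, 121, 223, 255, 255]
223 [98, 156, 176, 177, 193, 219, 254, 255, 130, 112, 116, 118, 119, 121, 118, 167, 254, 255]
227 [98, 111, 176, 152, 139, 144, 143, 168, 109, 110, 112, 114, 116, 120, 115, 164, 245, 255]
231 [95, 98, 139, 144, 152, 157, 156, 154, 141, 108, 109, 111, 114, 116, 115, 156, 252, 255]
235 [95, 95, 115, 155, 160, 166, 163, 161, 154, 132, 107, 109, 111, 108, 175, 207, 255, 255]
239 [74, 77, 80, 81, 83, 87, 89, 91, 95, 97, 99, 101, 103, 106, 106, 109, 115, 255]
243 [71, 74, 76, 77, 81, 84, 85, 87, 91, 94, 95, 97, 100, 103, 103, 105, 108, 171]
247 [70, 72, 74, 75, 79, 79, 82, 84, 88, 90, 93, 93, 96, 99, 101, 102, 104, 106]
251 [67, 69, 72, 73, 74, 77, 79, 81, 85, 87, 89, 91, 93, 95, 97, 99, 101, 101]
255 [72, 64, 68, 69, 73, 74, 76, 79, 81, 85, 86, 90, 90, 92, 94, 95, 97, 98]
259 [82, 64, 63, 68, 68, 72, 72, 76, 78, 79, 81, 83, 86, 88, 90, 92, 94, 95]
```

Request:
drive_tool(
  rows=[0,0,0,0,-3.5,0,0,0,0.001,0,-3.5,0,0,0,0.002,0,0,0,0,0,0.002,0,0,0,0,0,0.002,0,0,0],
)

```text
time: 24.93
position: [612.4, 21.2, -11.9]
ee_rot: [-0.704, -0.062, 0.062, 0.704]
wrist_force: [0.4, -0.6, 0.4]
grip_width: 0.005
```

Request:
drive_tool(
  rows=[0,0,0.001,0,0,0,0,0,0,0,0,0,0,0,0,0,0,0],
)

```text
time: 25.18
position: [612.2, 22.1, -12.0]
ee_rot: [0.704, 0.063, -0.063, -0.704]
wrist_force: [-0.4, 0.3, -0.2]
grip_width: 0.006
```

```bash
cat > see2.py <<'E'
from h2 import *
o=manip.observe(); print(o['time'],o['position'].round(1),tray(o['position']).round(1),o['wrist_force'].round(1))
c=cam('wrist'); im=snap('wrist','wc.png')
for f in('pinpoint','trace'):
    for r in getattr(manip,f)('wrist','ball_center')[:1]:
        print(f,np.round(r['at'],1),round(r['confidence'],2),'deck',tray(ray('wrist',r['at'],24,c)).round(1),'pkt',tray(ray('wrist',r['at'],17,c)).round(1))
        if 'mask' in r: ys,xs=np.nonzero(r['mask']); print(len(xs),xs.min(),xs.max(),ys.min(),ys.max())
P=proj('wrist',[[*T(11.6,56.5),14],[*T(11.6,56.5),17],[*T(11.6,50),24]],c); print('pocket, ball in, ball at 50',P.round(1).tolist())
x0,y0=P[0].astype(int); g=im.max(2)
for y in range(y0-22,min(y0+22,262),4): print(y,g[y,x0-40:x0+32:4].tolist())
E
python3 see2.py
```

```text
25.1833 [612.2  22.1 -12. ] [13.3 27.4] [-0.4  0.3 -0.2]
pinpoint [369.3 239.8] 0.57 deck [ 9.9 60.3] pkt [12.9 61.6]
trace [368.1 230.2] 0.63 deck [ 3.7 59.6] pkt [ 6.4 60.8]
369 351 381 222 236
pocket, ball in, ball at 50 [[360.6, 236.4], [361.3, 238.2], [352.3, 243.2]]
214 [199, 200, 201, 201, 236, 243, 243, 244, 255, 255, 255, 255, 255, 255, 255, 255, 255, 255]
218 [180, 124, 162, 201, 241, 243, 243, 244, 255, 255, 255, 255, 255, 255, 255, 255, 255, 255]
222 [96, 118, 123, 141, 240, 242, 243, 243, 255, 195, 137, 149, 154, 183, 255, 255, 255, 255]
226 [94, 116, 120, 122, 231, 242, 243, 243, 162, 150, 176, 185, 193, 199, 190, 255, 255, 255]
230 [93, 113, 118, 122, 187, 242, 243, 222, 134, 176, 187, 202, 215, 220, 220, 227, 255, 255]
234 [90, 110, 118, 119, 124, 242, 242, 188, 160, 184, 194, 202, 230, 235, 235, 224, 255, 255]
238 [88, 106, 103, 100, 103, 118, 122, 121, 119, 122, 126, 129, 136, 137, 138, 140, 147, 149]
242 [85, 102, 99, 97, 101, 103, 106, 111, 114, 116, 119, 123, 124, 128, 129, 132, 133, 135]
246 [82, 96, 95, 95, 98, 100, 104, 107, 110, 113, 116, 119, 121, 124, 125, 128, 130, 131]
250 [81, 89, 124, 91, 94, 96, 100, 103, 106, 110, 112, 114, 117, 120, 122, 124, 126, 128]
254 [77, 85, 159, 88, 91, 93, 96, 100, 102, 105, 107, 110, 113, 116, 119, 120, 123, 124]
```

Request:
drive_tool(
  rows=[0,0,-0.005,0,0,0,0,0,-0.01,0,0,0,0,-0.03,0,0,0,0,0,-0.035,0,0,0,0,0,-0.035,0,0,0,0],
)

```text
time: 25.75
position: [614.3, 6.2, 88.7]
ee_rot: [-0.704, -0.062, 0.063, 0.704]
wrist_force: [-0.0, 0.2, 0.1]
grip_width: 0.005
```

Request:
drive_tool(
  rows=[-0.03,-0.02,-0.036,0,0,0,-0.03,0,-0.036,0,0,0,-0.03,0,-0.036,0,0,0,-0.03,0,-0.036,0,0,0,0,0,0,0,0,0],
)

```text
time: 26.17
position: [531.2, -139.7, 104.5]
ee_rot: [0.705, 0.061, -0.062, -0.704]
wrist_force: [0.1, 0.4, 0.4]
grip_width: 0.004
```

Run:
```python
from h2 import *
print(manip.observe()['time'],manip.observe()['position'])
a=snap('top','t10.png')[:,:,::-1]; c=cam('top')
for q,z in(('ball_center',17),('amber_center',17),('disc_center',14),('spatula_mid',7),('spatula_tip',7),('cover_lip',130)):
    for r in manip.pinpoint('top',q)[:3]: X=ray('top',r['at'],z,c); print(q,np.round(r['at'],1),round(r['confidence'],2),X.round(0),tray(X).round(1))
d=cv2.resize(a[125:215,275:390],None,fx=4,fy=4,interpolation=cv2.INTER_CUBIC)
s=snap('scene','s10.png')[:,:,::-1]; e=cv2.resize(s[130:220,220:310],(340,340),interpolation=cv2.INTER_CUBIC)
d=cv2.copyMakeBorder(d,0,max(0,360-d.shape[0]),0,0,0); e=cv2.copyMakeBorder(e,0,d.shape[0]-340,0,0,0); cv2.imwrite('pics/f.png',np.hstack([d,e])); print(d.shape,e.shape)
```

```text
26.1667 [ 531.15538919 -139.69205179  104.46440586]
ball_center [314.6 178.7] 0.6 [605.  51.  17.] [12.4 57.6]
ball_center [164.7 204.3] 0.31 [512. 444.  17.] [ 11.7 461.1]
amber_center [368.5 160.4] 0.62 [664. -89.  17.] [ 38.3 -92.5]
disc_center [313.2 184.9] 0.74 [588.  54.  14.] [-2.9 64. ]
spatula_mid [459.1 234.4] 0.69 [ 478. -336.    7.] [-198.1 -290.6]
spatula_tip [460.2 197.8] 0.86 [ 578. -339.    7.] [-102.2 -316.5]
spatula_tip [505.3 322.8] 0.68 [ 255. -458.    7.] [-443.9 -359.6]
spatula_tip [165.5 202.3] 0.33 [520. 446.   7.] [ 19.8 461.5]
cover_lip [300.9 135.7] 0.86 [679.  87. 130.] [93.1 75.3]
(360, 460, 3) (360, 340, 3)
```

View pics/f.png

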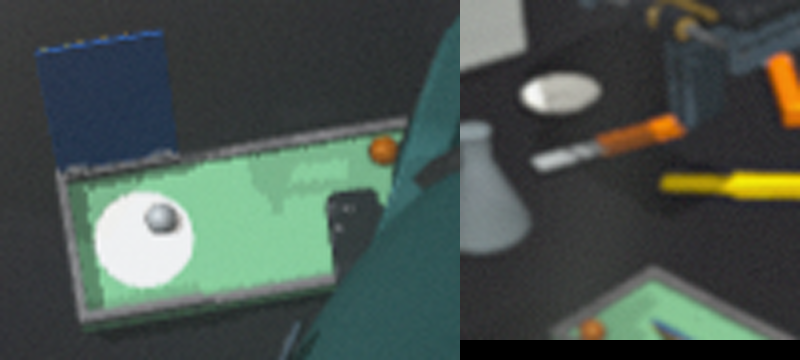

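The ball sits in the pocket (crop (161,217), tray (12.4, 57.6)). The amber ball is in its own pocket, the cover stands open, and the spatula lies on the bench. I'm handing in.

```bash
python3 -c "
from station import manip
print(manip.close_job())"
```

```text
the job is handed in; nothing more can be done
None
```

The job is done and handed in at about 26 s of the 72 s allowed; no verdict was reported.

**What I did:** I picked up the smaller orange spatula and levered the blue cover open with its blade to about 1.9–2.0 rad. I then laid the spatula back flat where it had been and nudged the steel ball with the shut fingers into the pocket, which is 41° off the tray's -y direction.

**Last checks:**
- **Ball:** it shows at tray (12.4, 57.6) mm, against the pocket measured at about (11.5, 57) mm. When it dropped in, it rolled about 10 mm ahead of the fingers, and no black floor shows any more. Its height was not measured directly.
- **Cover:** it stands open, with the lip seen where 1.9–2.0 rad puts it.
- **Amber ball:** it is in its pocket in the picture. The network's last reading was about 8 mm off while the arm partly hid the view, though an earlier colour measurement agreed within 1 mm.
- **Spatula:** it lies on the bench within a few mm of where it started.
- **Bystanders:** the dish, flask and yellow spatula show unmoved. I did not re-measure the beaker, stopper or brush, and the arm stayed well clear of them.

**What went wrong or disagreed:**
- **Finger height:** the fingertips ended about 30 mm above the reported TCP, so the first grasp closed on air above the handle. I then felt downward for the height.
- **First push:** I set the fingers too high, and they briefly pressed on the ball with about 29 N at the wrist. I backed off, lowered them and pushed again.

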